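# Dry-fit a flanged pipe spool on the tacking mandrel

### The arm

A 6-joint arm with a two-finger parallel gripper is mounted at the origin on a cart in front of the work surface, level with it; the furniture and walls round the work are solid. World frame = base frame: x ahead of the robot, y to its left, z up, the work surface at z = 0. Lengths are in m, angles in degrees, forces in N, time in s.
With the tool pointing down it reaches from about 0.375 to 0.9 m from the base axis. Payload 3.1 kg.
Tool frame: the origin (TCP) lies midway between the tips of the shut fingers; the grasp point (between the pads) lies bot.hold_point_z behind it (bot.hold_point_z is the distance from the TCP to the grasp point, in m); z points along the fingers, y is the direction in which the jaws open and shut (so a half turn about z gives the same grasp; the last joint's range is limited). The gripper opens to 87 mm and grips with 3 to 60 N. Pads are 19 mm wide; open, the fingers measure 117 mm over their backs; the gripper's body (75 mm by 190 mm) begins 51 mm behind the grasp point.
Start: joints at [-74.972, 30.224, 82.088, -0, 67.689, -10.227], TCP at [0.267, -0.565, 0.223] pointing down, gripper open.
Joint ranges: [-176.69, 176.69], [-43.24, 126.21], [12.49, 139.97], [-82, 262], [0, 151.66], [-163.58, 163.58]. Speed limits (degrees/s): [159.86, 159.86, 180, 180, 180, 180].

### API

Orientations are given as a 3x3 rotation matrix whose columns are the frame's x, y, z axes.
In Python, from rig import bot, vision, hand_in gives the robot as it stands. The module is installed in compiled form; this text tells all that it offers.
- The arm moves only by the shell command python3 -m handwheel 'ROWS'. ROWS is JSON, a list of rows, each an object of numbers: "hand": the gripper's target within -1 to 1 (fully open at 1, half-way at 0, shut at -1); "dx", "dy", "dz": the shift along the world's x, y, z in cm; "wx", "wy", "wz": the turn, a rotation vector about the world's x, y, z in rad. In form: [{"hand": .., "dx": .., "dy": .., "dz": .., "wx": .., "wy": .., "wz": ..}, ...]. A call has 1 to 10 rows; each row shifts and turns the commanded pose from where the row before left it; what a row does not reach is not made up. A row lasts 1/10 s, in which the tool goes at most 50 mm and 8.59 degrees, less where a joint would pass 70% of its speed; a pose out of reach is approached as far as the arm can. A call with a gripper value outside its range is refused whole. The fingers move at their own pace and stop on an object; the grip force is fixed at half the most. Time passes only in rows, so rows that do not move let the fingers close. It gives the time, the measured TCP pose, the force and the opening at its end, in the units of the state.
- bot.read_state(): the state, without advancing time (a new reading comes with each control period).
- vision.capture(name): name is "side" or "top"; returns (picture, depth): 420x560x3 uint8, red, green, blue; 420x560 float32, m along the optical axis (not along the pixel's ray), 0 where there is no reading.
- vision.get_calibration(name): a dict with "fx", "fy", "cx", "cy" (pixels), "rvec" (rotation vector, rad) and "tvec" (3), from world to camera coordinates, as OpenCV has them. Camera axes: x right, y down, z forward; pixel columns grow to the right and rows downward; lengths in m; the calibration is good to about 2 mm. A picture is of the moment at which its call begins. get_calibration takes no time and is no camera call.
- hand_in(): hands the job in, once; it reports no verdict.
The state is a dict: "time_s": time; "joint_positions": joint angles; "qvel": joint speeds; "tau": joint torques, N m; "position": TCP position; "tcp_rot": TCP orientation; "force": force on the tool from outside, world axes, zero at the start; "moment": the same for the moment, N m; "opening": opening from 0.0 (shut) to 1.0 (fully open).
Only numpy, scipy, OpenCV 4.12 (cv2) and the standard library are available. Lean on these libraries where they do the work, as an engineer would, in place of code of your own. Each camera call takes 0.05 s, during which the arm holds its last target.

### The job

Make up the flanged pipe spool on the upright pin of the mandrel, ready for tack welding: first the square flange with its neck upwards, then the longer of the two tubes, then the round flange, and last the knurled cap over the end of the pin with its knob upwards. Lower each part right down over the pin so that it sits flat on the one below, and let go of it before fetching the next; do not drop them. The shorter tube is a spare: leave it where it stands.

Things in the scene. Friction and masses are not known exactly. Their poses are not given: they have to be found in the camera images.
- mandrel: Fixed steel mandrel: a round foot 110 mm in diameter and 10 mm thick with an upright centre pin 24 mm in diameter; the pin's cylinder ends 70 mm above the table and tapers from there to a flat tip 14 mm across at 82 mm. Origin: on the pin's axis, at the underside of the foot (table level); z up along the pin. It is bolted down.
- square_flange: Loose dark steel flange: square plate 76 x 76 x 8 mm with a round neck 44 mm in diameter rising from its middle to 24 mm above the underside; 30 mm bore right through. Lies neck up. Grasp round the neck (it is exposed from 8 to 24 mm). Origin: centre of the underside; x, y along the plate's sides, z up. About 0.35 kg. Seated on the mandrel's foot its origin is 10 mm above the mandrel's origin.
- long_tube: Loose short length of steel tube standing on end, the longer of two: 44 mm outside, 30 mm bore, 30 mm tall. Origin: centre of the underside, z up. About 0.16 kg. On the square flange's neck its origin is 34 mm above the mandrel's origin.
- short_tube: Loose spare length of the same tube standing on end, only 16 mm tall, 44 mm outside, 30 mm bore. Not needed: it stays where it is. Origin: centre of the underside.
- ring_flange: Loose round dark steel flange lying flat: plain disc 60 mm in diameter, 14 mm thick, 30 mm bore, four dark bolt-hole marks on top. Grasp across its rim. Origin: centre of the underside, z up. About 0.25 kg. On the tube its origin is 64 mm above the mandrel's origin.
- cap: Loose aluminium cap: body 46 mm in diameter and 16 mm tall, with a hollow underside 30 mm in diameter and 12 mm deep, and a knurled knob 28 mm in diameter from 18 to 40 mm above the underside. Grasp it by the knob. Origin: centre of the underside, z up. About 0.15 kg. On the round flange its origin is 78 mm above the mandrel's origin; the pin then stands 4 mm into its hollow.
Things that resemble listed ones, but are neither listed nor needed, are in the scene too. What is shaped like the ring_flange but blue is not meant.

How it is judged:
By the outcome, as a careful person would: the job done as asked, in the order asked, and still so for the second after the job is handed in, with the robot touching nothing.
It also fails if it takes over 112 s, if anything falls off the work surface, if the arm or the gripper's body presses on something with over 40 N, if the wrist force passes 120 N, or if a joint passes its speed limit or range.

## Working session

There is one attempt and no reset: what is moved stays moved. The work goes in short steps, Python scripts to look and compute and a shell command to move; the robot and the scene stay as the last step left them, time stands still between calls to the robot, and variables do not carry over. Pictures are saved under pics/ and viewed, and the job is handed in when it is done.

```bash
mkdir -p pics; cat > h.py <<'E'
import numpy as np, cv2
from rig import bot, vision
def grab(n,tag):
    p,d=vision.capture(n); cv2.imwrite(f'pics/{tag}.png',p[:,:,::-1]); np.savez(f'{tag}.npz',p=p,d=d); return p,d
def cal(n):
    c=vision.get_calibration(n); R,_=cv2.Rodrigues(np.array(c['rvec'],float)); return c,R,np.array(c['tvec'],float).ravel()
def onplane(n,u,v,z):
    c,R,t=cal(n); r=R.T@np.array([(u-c['cx'])/c['fx'],(v-c['cy'])/c['fy'],1.]); o=-R.T@t
    return o+r*(z-o[2])/r[2]
def cloud(n,d):
    c,R,t=cal(n); v,u=np.mgrid[:d.shape[0],:d.shape[1]]
    P=np.stack([(u-c['cx'])/c['fx']*d,(v-c['cy'])/c['fy']*d,d],-1)
    W=(P-t)@R; W[d==0]=np.nan; return W
def proj(n,X):
    c,R,t=cal(n); q=R@np.array(X)+t; return q[0]/q[2]*c['fx']+c['cx'],q[1]/q[2]*c['fy']+c['cy']
E
python3 - <<'E'
from h import *
for n in('top','side'):
    grab(n,n+'0'); c,R,t=cal(n); print(n,c['fx'],-R.T@t,R[2])
s=bot.read_state(); print(s['time_s'],s['position'],s['tcp_rot'],s['opening'],bot.hold_point_z,s['force'])
E
```

```text
top 523.3997873917529 [0.26940769 0.08848534 1.19411748] [ 0.20090525 -0.0180142  -0.97944503]
side 510.6156816660925 [0.17286695 1.37548944 0.657213  ] [ 0.2196207  -0.87962799 -0.42192576]
0.1 [ 0.26650852 -0.56461304  0.22166949] [[ 9.04408140e-01  4.26668072e-01 -5.22408043e-04]
 [ 4.26668274e-01 -9.04406303e-01  1.85005548e-03]
 [ 3.16890478e-04 -1.89610017e-03 -9.99998152e-01]] 0.9985085912302543 0.0187 [-0.48878626 -0.76412864 -0.07874111]
```

View pics/top0.png

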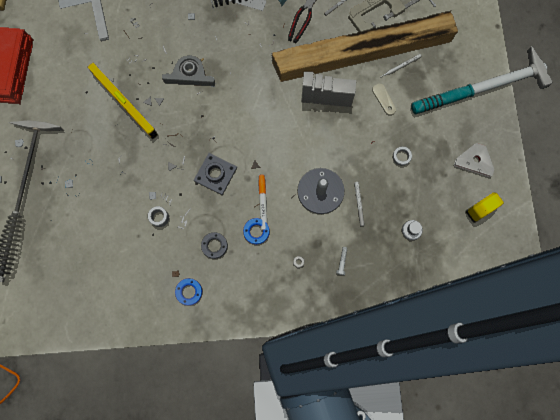

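View pics/side0.png

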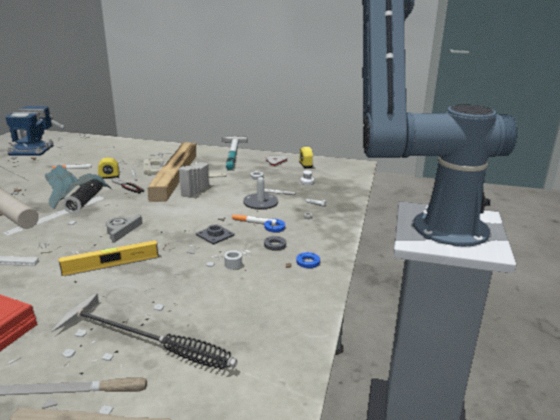

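Top view candidates:
- **Square flange:** the dark square at (214,173). The grey pillow block at (188,70) is a lookalike.
- **Tubes:** (158,216) and (402,156). The small nut at (298,262) is not one.
- **Round flange:** the dark one at (214,245). The blue ones at (256,231) and (188,292) are not meant.
- **Cap:** (412,230).
- **Mandrel:** (321,190).

Next I'll check the tube heights and a close crop.

```bash
python3 - <<'E'
from h import *
z=np.load('top0.npz'); p,d=z['p'],z['d']; W=cloud('top',d)
tiles=[]
for nm,u,v in [('sq',214,173),('tubeL',158,216),('ring',214,245),('tubeR',402,156),('cap',412,230),('mandrel',321,190)]:
    w=W[v-28:v+28,u-28:u+28].reshape(-1,3); w=w[~np.isnan(w[:,0])]
    base=np.median(w[:,2]); print(nm,'table',base.round(4),'top pct',np.percentile(w[:,2],[5,50,90,95,98,99.7]).round(4))
    tiles.append(cv2.resize(p[v-30:v+30,u-30:u+30,::-1],(260,260),interpolation=cv2.INTER_CUBIC))
cv2.imwrite('pics/c0.png',np.vstack([np.hstack(tiles[:3]),np.hstack(tiles[3:])]))
z=np.load('side0.npz')['p'];
cv2.imwrite('pics/c1.png',cv2.resize(z[140:280,190:350,::-1],(640,560),interpolation=cv2.INTER_CUBIC))
E
```

```text
sq table 0.0018 top pct [-0.0028  0.0018  0.0111  0.0179  0.0245  0.0276]
tubeL table 0.001 top pct [-0.0031  0.001   0.0068  0.0263  0.0308  0.0343]
ring table 0.0009 top pct [-0.0031  0.0009  0.0121  0.0147  0.0162  0.0188]
tubeR table 0.0003 top pct [-0.0037  0.0003  0.004   0.0108  0.0162  0.0193]
cap table 0.0003 top pct [-0.0039  0.0003  0.0077  0.0212  0.0399  0.0438]
mandrel table 0.0071 top pct [-0.0027  0.0071  0.0132  0.0158  0.0738  0.0843]
```

View pics/c0.png

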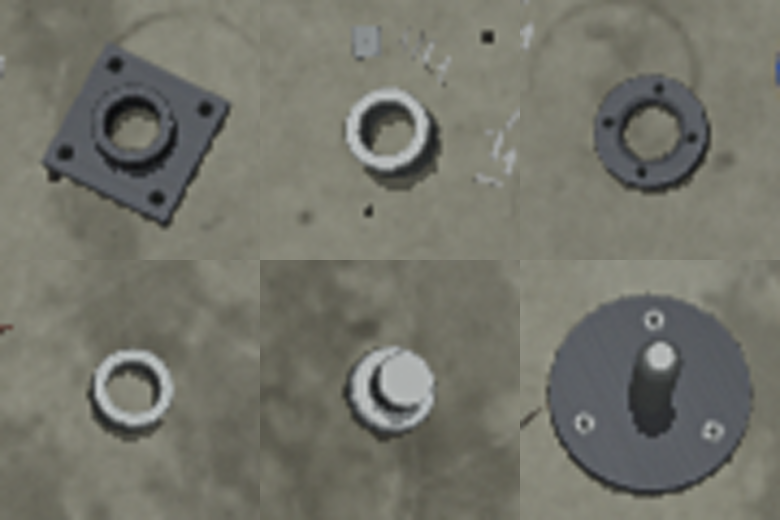

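View pics/c1.png

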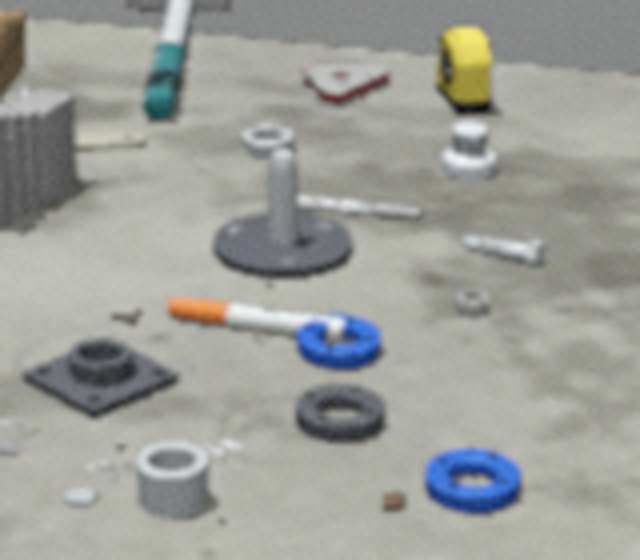

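The left tube at (158,216) stands about 30 mm tall, so it is the long one. The one at (402,156) is about 16 mm, so it is the spare. The dark flange at (214,245) and the cap at (412,230) match their descriptions. Next I'll localise each part.

```bash
python3 - <<'E'
from h import *
p=np.load('top0.npz')['p']; S=6
g=cv2.cvtColor(p,cv2.COLOR_RGB2GRAY)
hsv=cv2.cvtColor(p,cv2.COLOR_RGB2HSV)
out=[]
def seg(u,v,r,f,z,nm,pick='big'):
    c=cv2.resize(p[v-r:v+r,u-r:u+r],None,fx=S,fy=S,interpolation=cv2.INTER_CUBIC)
    m=f(c.astype(int)).astype(np.uint8)*255
    m=cv2.morphologyEx(m,cv2.MORPH_OPEN,np.ones((5,5)))
    cs,_=cv2.findContours(m,cv2.RETR_EXTERNAL,cv2.CHAIN_APPROX_NONE)
    k=max(cs,key=cv2.contourArea); 
    toW=lambda q: np.array([onplane('top',u-r+(x+.5)/S-.5,v-r+(y+.5)/S-.5,z)[:2] for x,y in q])
    w=toW(k[:,0,:])
    e=cv2.fitEllipse((w*1e4).astype(np.float32).reshape(-1,1,2)); rc=cv2.minAreaRect((w*1e4).astype(np.float32))
    mc=cv2.minEnclosingCircle((w*1e4).astype(np.float32))
    print(nm,'ell',np.round(np.array(e[0])/1e4,4),np.round(np.array(e[1])/10,1),'rect',np.round(np.array(rc[0])/1e4,4),np.round(np.array(rc[1])/10,1),round(rc[2],1),'circ',np.round(np.array(mc[0])/1e4,4),round(mc[1]/5,1))
    o=c.copy()[:,:,::-1].copy(); cv2.drawContours(o,[k],-1,(0,0,255),1); out.append(cv2.resize(o,(260,260)))
G=lambda c:c.mean(-1); bl=lambda c:c[...,2]-c[...,0]
for nm,u,v in [('sq',214,173),('tube',158,216),('ring',214,245),('cap',412,230),('m',321,190)]:
    print(nm,p[v-20,u-20],[tuple(p[v,u+i]) for i in (-9,-7,0,6,8)])
seg(214,173,25,lambda c:(bl(c)>3),0.008,'sq plate')
seg(158,216,18,lambda c:G(c)>155,0.030,'tube')
seg(214,245,20,lambda c:(bl(c)>3),0.012,'ring')
seg(412,230,18,lambda c:G(c)>150,0.016,'cap all')
seg(321,190,36,lambda c:(bl(c)>3),0.010,'foot')
seg(322,181,8,lambda c:G(c)>150,0.082,'tip')
cv2.imwrite('pics/c2.png',np.vstack([np.hstack(out[:3]),np.hstack(out[3:])]))
E
```

```text
sq [103 102  89] [(np.uint8(73), np.uint8(75), np.uint8(79)), (np.uint8(93), np.uint8(96), np.uint8(102)), (np.uint8(123), np.uint8(123), np.uint8(111)), (np.uint8(109), np.uint8(109), np.uint8(99)), (np.uint8(94), np.uint8(98), np.uint8(104))]
tube [133 132 121] [(np.uint8(179), np.uint8(183), np.uint8(182)), (np.uint8(49), np.uint8(51), np.uint8(51)), (np.uint8(130), np.uint8(128), np.uint8(114)), (np.uint8(177), np.uint8(181), np.uint8(180)), (np.uint8(118), np.uint8(122), np.uint8(121))]
ring [134 133 120] [(np.uint8(89), np.uint8(92), np.uint8(97)), (np.uint8(45), np.uint8(45), np.uint8(44)), (np.uint8(123), np.uint8(123), np.uint8(109)), (np.uint8(104), np.uint8(102), np.uint8(93)), (np.uint8(82), np.uint8(86), np.uint8(92))]
cap [104 102  90] [(np.uint8(116), np.uint8(119), np.uint8(121)), (np.uint8(180), np.uint8(183), np.uint8(182)), (np.uint8(178), np.uint8(182), np.uint8(181)), (np.uint8(174), np.uint8(177), np.uint8(176)), (np.uint8(175), np.uint8(179), np.uint8(178))]
m [136 137 123] [(np.uint8(91), np.uint8(95), np.uint8(101)), (np.uint8(95), np.uint8(98), np.uint8(105)), (np.uint8(51), np.uint8(55), np.uint8(54)), (np.uint8(91), np.uint8(95), np.uint8(100)), (np.uint8(92), np.uint8(95), np.uint8(101))]
sq plate ell [0.626  0.2199] [88.1 89.2] rect [0.6259 0.22  ] [76.2 76.7] 59.1 circ [0.626  0.2196] 105.6
tube ell [0.5307 0.354 ] [41.1 41.4] rect [0.5305 0.3539] [41.7 40.9] 41.7 circ [0.5307 0.3539] 42.5
ring ell [0.4555 0.2303] [57.3 58.6] rect [0.4554 0.2302] [58.1 58.3] 85.8 circ [0.4556 0.2304] 59.6
cap all ell [ 0.4585 -0.226 ] [37.7 40.9] rect [ 0.4587 -0.2249] [41.2 42.5] 80.8 circ [ 0.4586 -0.2248] 43.6
foot ell [ 0.566  -0.0239] [107.1 108.1] rect [ 0.5661 -0.0237] [107.  108.6] 82.3 circ [ 0.566  -0.0239] 109.3
tip ell [ 0.5671 -0.0241] [12.3 13.1] rect [ 0.5671 -0.0241] [12.6 13.1] 41.2 circ [ 0.5671 -0.0241] 13.6
```

View pics/c2.png

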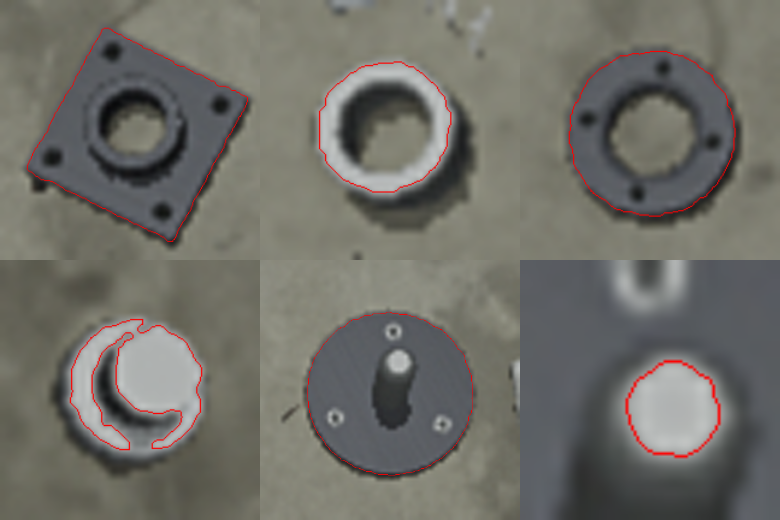

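Mandrel axis is at about (0.5665, -0.024), square flange (0.626, 0.220), tube (0.5307, 0.354), ring (0.4555, 0.2303). I'll move over to the square flange, turning the jaws along x.

```bash
python3 -m handwheel '[{"hand":1,"dx":1.0,"dy":2,"wz":0.05},{"hand":1,"dx":1.8,"dy":4,"wz":0.06},{"hand":1,"dx":1.8,"dy":4,"wz":0.06},{"hand":1,"dx":1.8,"dy":4,"wz":0.06},{"hand":1,"dx":1.8,"dy":4,"wz":0.06},{"hand":1,"dx":1.8,"dy":4,"wz":0.06},{"hand":1,"dx":1.8,"dy":4,"wz":0.06},{"hand":1,"dx":1.8,"dy":4,"wz":0.06},{"hand":1,"dx":1.8,"dy":4,"wz":0.06},{"hand":1,"dx":1.8,"dy":4,"wz":0.06}]'
python3 -m handwheel '[{"hand":1,"dx":1.8,"dy":4,"wz":0.06},{"hand":1,"dx":1.8,"dy":4,"wz":0.06},{"hand":1,"dx":1.8,"dy":4,"wz":0.06},{"hand":1,"dx":1.8,"dy":4,"wz":0.06},{"hand":1,"dx":1.8,"dy":4,"wz":0.06},{"hand":1,"dx":1.8,"dy":4,"wz":0.06},{"hand":1,"dx":1.8,"dy":4,"wz":0.06},{"hand":1,"dx":1.8,"dy":4,"wz":0.06},{"hand":1,"dx":1.8,"dy":4,"wz":0.06},{"hand":1,"dx":0.9,"dy":0.5}]'
```

```text
invalid input
invalid input
```

```bash
python3 - <<'E'
from h import *
p=np.load('top0.npz')['p'];S=6
u,v,r=412,230,18
c=cv2.resize(p[v-r:v+r,u-r:u+r],None,fx=S,fy=S,interpolation=cv2.INTER_CUBIC).mean(-1)
toW=lambda x,y,z: onplane('top',u-r+(x+.5)/S-.5,v-r+(y+.5)/S-.5,z)[:2]
m=(c>150).astype(np.uint8)
cs,_=cv2.findContours(m,cv2.RETR_EXTERNAL,cv2.CHAIN_APPROX_NONE); k=max(cs,key=cv2.contourArea)[:,0,:]
# outer-left body edge (x<98) at z=.016 and knob right edge (x>130) at z=.040
from scipy.optimize import least_squares
A=np.array([toW(x,y,.016) for x,y in k if 0<x<100 and np.hypot(x-113,y-104)>48])
hull=cv2.convexHull(k.reshape(-1,1,2))
f=least_squares(lambda q:np.hypot(A[:,0]-q[0],A[:,1]-q[1])-.0225,[.4587,-.225]); print('body',f.x,np.abs(f.fun).max(),len(A))
m2=cv2.morphologyEx(m,cv2.MORPH_OPEN,cv2.getStructuringElement(cv2.MORPH_ELLIPSE,(45,45)))
cs,_=cv2.findContours(m2,cv2.RETR_EXTERNAL,cv2.CHAIN_APPROX_NONE); k=max(cs,key=cv2.contourArea)[:,0,:]
B=np.array([toW(x,y,.040) for x,y in k]); print('knob',[np.round(np.array(t)/1e4,4) for t in cv2.minEnclosingCircle((B*1e4).astype(np.float32))[:1]],B.mean(0),np.ptp(B,0))
for nm,X in [('tip',(.5667,-.024,.082)),('tube',(.5307,.354,.03)),('ring',(.4555,.2303,.014)),('cap',(.459,-.225,.04)),('sq',(.626,.22,.024))]: print(nm,np.round(proj('side',X),1))
s=bot.read_state();print(s['position'],np.round(s['tcp_rot'],3).tolist())
grab('top','top1');grab('side','side1')
E
```

```text
body [ 0.45778261 -0.22693484] 0.0012729418095905262 128Traceback (most recent call last):
  File "<stdin>", line 15, in <module>
  File "<stdin>", line 5, in <lambda>
  File "h.py", line 8, in onplane
    c,R,t=cal(n); r=R.T@np.array([(u-c['cx'])/c['fx'],(v-c['cy'])/c['fy'],1.]); o=-R.T@t
          ~~~^^^
  File "h.py", line 6, in cal
    c=vision.get_calibration(n); R,_=cv2.Rodrigues(np.array(c['rvec'],float)); return c,R,np.array(c['tvec'],float).ravel()
ValueError: time passes only in moves, steps and waits
```

```bash
sed -i 's/^def cal(n):/import functools\n@functools.lru_cache\ndef cal(n):/' h.py; python3 -m handwheel '[{"hand":1,"dx":1.0,"dy":2,"dz":0,"wx":0,"wy":0,"wz":0.05},{"hand":1,"dx":1.8,"dy":4,"dz":0,"wx":0,"wy":0,"wz":0.06}]'
```

```text
time_s: 0.3
position: [0.294, -0.5073, 0.222]
tcp_rot: [[0.853, 0.522, 0.0], [0.522, -0.853, -0.002], [-0.001, 0.002, -1.0]]
force: [1.1, -0.1, 0.1]
opening: 1.001
```

All keys are required in each row.

```bash
python3 -m handwheel '[{"hand":1,"dx":1.8,"dy":4,"dz":0,"wx":0,"wy":0,"wz":0.06},{"hand":1,"dx":1.8,"dy":4,"dz":0,"wx":0,"wy":0,"wz":0.06},{"hand":1,"dx":1.8,"dy":4,"dz":0,"wx":0,"wy":0,"wz":0.06},{"hand":1,"dx":1.8,"dy":4,"dz":0,"wx":0,"wy":0,"wz":0.06},{"hand":1,"dx":1.8,"dy":4,"dz":0,"wx":0,"wy":0,"wz":0.06},{"hand":1,"dx":1.8,"dy":4,"dz":0,"wx":0,"wy":0,"wz":0.06},{"hand":1,"dx":1.8,"dy":4,"dz":0,"wx":0,"wy":0,"wz":0.06},{"hand":1,"dx":1.8,"dy":4,"dz":0,"wx":0,"wy":0,"wz":0.06},{"hand":1,"dx":1.8,"dy":4,"dz":0,"wx":0,"wy":0,"wz":0.06},{"hand":1,"dx":1.8,"dy":4,"dz":0,"wx":0,"wy":0,"wz":0.06}]'
python3 -m handwheel '[{"hand":1,"dx":1.8,"dy":4,"dz":0,"wx":0,"wy":0,"wz":0.06},{"hand":1,"dx":1.8,"dy":4,"dz":0,"wx":0,"wy":0,"wz":0.06},{"hand":1,"dx":1.8,"dy":4,"dz":0,"wx":0,"wy":0,"wz":0.06},{"hand":1,"dx":1.8,"dy":4,"dz":0,"wx":0,"wy":0,"wz":0.06},{"hand":1,"dx":1.8,"dy":4,"dz":0,"wx":0,"wy":0,"wz":0.06},{"hand":1,"dx":1.8,"dy":4,"dz":0,"wx":0,"wy":0,"wz":0.06},{"hand":1,"dx":1.8,"dy":4,"dz":0,"wx":0,"wy":0,"wz":0.06},{"hand":1,"dx":0.9,"dy":4,"dz":0,"wx":0,"wy":0,"wz":0.05},{"hand":1,"dx":0,"dy":0,"dz":0,"wx":0,"wy":0,"wz":0}]'
python3 - <<'E'
from h import *
p=np.load('top0.npz')['p'];S=6
u,v,r=412,230,18
c=cv2.resize(p[v-r:v+r,u-r:u+r],None,fx=S,fy=S,interpolation=cv2.INTER_CUBIC).mean(-1)
toW=lambda x,y,z: onplane('top',u-r+(x+.5)/S-.5,v-r+(y+.5)/S-.5,z)[:2]
m=(c>150).astype(np.uint8)
m2=cv2.morphologyEx(m,cv2.MORPH_OPEN,cv2.getStructuringElement(cv2.MORPH_ELLIPSE,(45,45)))
cs,_=cv2.findContours(m2,cv2.RETR_EXTERNAL,cv2.CHAIN_APPROX_NONE); k=max(cs,key=cv2.contourArea)[:,0,:]
B=np.array([toW(x,y,.040) for x,y in k]); print('knob',B.mean(0),np.ptp(B,0))
for nm,X in [('tip',(.5667,-.024,.082)),('tube',(.5307,.354,.03)),('ring',(.4555,.2303,.014)),('cap',(.459,-.225,.04)),('sq',(.626,.22,.024))]: print(nm,np.round(proj('side',X),1))
s=bot.read_state();print(s['position'],np.round(s['tcp_rot'],3).tolist())
E
```

```text
time_s: 1.3
position: [0.4749, -0.1034, 0.2224]
tcp_rot: [[0.406, 0.914, -0.0], [0.914, -0.406, 0.0], [-0.0, -0.0, -1.0]]
force: [0.7, -0.9, -0.6]
opening: 1.002
time_s: 2.2
position: [0.6101, 0.2199, 0.2218]
tcp_rot: [[-0.056, 0.998, 0.001], [0.998, 0.056, 0.002], [0.002, 0.001, -1.0]]
force: [-0.7, -0.4, 0.3]
opening: 1.004
knob [ 0.45833267 -0.22544528] [0.02645566 0.02630938]
tip [260.4 177.5]
tube [232.5 254. ]
ring [274.9 240.3]
cap [307.1 171.3]
sq [214.9 227.2]
[0.61013439 0.21989173 0.2218315 ] [[-0.056, 0.998, 0.001], [0.998, 0.056, 0.002], [0.002, 0.001, -1.0]]
```

```bash
python3 -m handwheel '[{"hand":1,"dx":1.6,"dy":0,"dz":-2,"wx":0,"wy":0,"wz":-0.05},{"hand":1,"dx":0,"dy":0,"dz":-4,"wx":0,"wy":0,"wz":0},{"hand":1,"dx":0,"dy":0,"dz":-4,"wx":0,"wy":0,"wz":0},{"hand":1,"dx":0,"dy":0,"dz":-4,"wx":0,"wy":0,"wz":0},{"hand":1,"dx":0,"dy":0,"dz":-3,"wx":0,"wy":0,"wz":0},{"hand":1,"dx":0,"dy":0,"dz":0,"wx":0,"wy":0,"wz":0}]'
python3 - <<'E'
from h import *
a,_=grab('top','top1');b,_=grab('side','side1')
u,v=214,173
t=cv2.resize(a[v-50:v+50,u-50:u+50,::-1],(400,400),interpolation=cv2.INTER_CUBIC)
u,v=215,222
s=cv2.resize(b[v-50:v+50,u-50:u+50,::-1],(400,400),interpolation=cv2.INTER_CUBIC)
cv2.imwrite('pics/c3.png',np.hstack([t,s]))
s=bot.read_state();print(s['position'])
E
```

```text
time_s: 2.8
position: [0.6211, 0.2132, 0.0473]
tcp_rot: [[0.001, 1.0, -0.012], [1.0, -0.001, -0.002], [-0.002, -0.012, -1.0]]
force: [-0.9, -0.3, -0.3]
opening: 0.998
[0.625423   0.21424995 0.05232776]
```

View pics/c3.png

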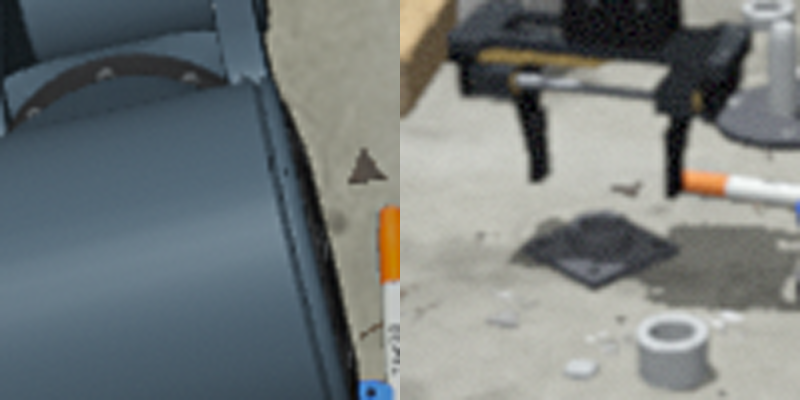

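```bash
python3 -m handwheel '[{"hand":1,"dx":0,"dy":0.3,"dz":-0.5,"wx":0,"wy":0,"wz":0},{"hand":1,"dx":0,"dy":0.3,"dz":-0.5,"wx":0,"wy":0,"wz":0},{"hand":1,"dx":0,"dy":0,"dz":0,"wx":0,"wy":0,"wz":0},{"hand":1,"dx":0,"dy":0,"dz":0,"wx":0,"wy":0,"wz":0}]'
```

```text
time_s: 3.3
position: [0.626, 0.2211, 0.0433]
tcp_rot: [[-0.001, 1.0, 0.001], [1.0, 0.001, 0.0], [0.0, 0.001, -1.0]]
force: [0.0, 0.0, -0.2]
opening: 1.001
```

```bash
python3 -m handwheel '[{"hand":1,"dx":0,"dy":-0.1,"dz":-1,"wx":0,"wy":0,"wz":0},{"hand":1,"dx":0,"dy":0,"dz":-1,"wx":0,"wy":0,"wz":0},{"hand":1,"dx":0,"dy":0,"dz":-0.7,"wx":0,"wy":0,"wz":0},{"hand":1,"dx":0,"dy":0,"dz":-0.5,"wx":0,"wy":0,"wz":0},{"hand":1,"dx":0,"dy":0,"dz":0,"wx":0,"wy":0,"wz":0},{"hand":1,"dx":0,"dy":0,"dz":0,"wx":0,"wy":0,"wz":0}]'; python3 -m handwheel '[{"hand":-1,"dx":0,"dy":0,"dz":0,"wx":0,"wy":0,"wz":0},{"hand":-1,"dx":0,"dy":0,"dz":0,"wx":0,"wy":0,"wz":0},{"hand":-1,"dx":0,"dy":0,"dz":0,"wx":0,"wy":0,"wz":0},{"hand":-1,"dx":0,"dy":0,"dz":0,"wx":0,"wy":0,"wz":0},{"hand":-1,"dx":0,"dy":0,"dz":0,"wx":0,"wy":0,"wz":0},{"hand":-1,"dx":0,"dy":0,"dz":0,"wx":0,"wy":0,"wz":0},{"hand":-1,"dx":0,"dy":0,"dz":0,"wx":0,"wy":0,"wz":0},{"hand":-1,"dx":0,"dy":0,"dz":0,"wx":0,"wy":0,"wz":0}]'
```

```text
time_s: 3.9
position: [0.6257, 0.2198, 0.0103]
tcp_rot: [[0.0, 1.0, -0.0], [1.0, -0.0, -0.0], [-0.0, -0.0, -1.0]]
force: [-0.5, 0.4, -0.6]
opening: 1.002
time_s: 4.7
position: [0.6262, 0.2198, 0.0106]
tcp_rot: [[0.0, 1.0, 0.001], [1.0, -0.0, 0.0], [0.0, 0.001, -1.0]]
force: [1.1, -0.1, -0.3]
opening: 0.488
```

```bash
python3 -m handwheel '[{"hand":-1,"dx":0,"dy":0,"dz":0.5,"wx":0,"wy":0,"wz":0},{"hand":-1,"dx":0,"dy":0,"dz":1,"wx":0,"wy":0,"wz":0},{"hand":-1,"dx":0,"dy":0,"dz":2,"wx":0,"wy":0,"wz":0},{"hand":-1,"dx":0,"dy":0,"dz":3,"wx":0,"wy":0,"wz":0},{"hand":-1,"dx":0,"dy":0,"dz":3,"wx":0,"wy":0,"wz":0},{"hand":-1,"dx":0,"dy":0,"dz":3,"wx":0,"wy":0,"wz":0},{"hand":-1,"dx":0,"dy":0,"dz":1,"wx":0,"wy":0,"wz":0},{"hand":-1,"dx":0,"dy":0,"dz":0,"wx":0,"wy":0,"wz":0}]'
```

```text
time_s: 5.5
position: [0.6265, 0.22, 0.1475]
tcp_rot: [[-0.0, 1.0, 0.004], [1.0, 0.0, 0.001], [0.001, 0.004, -1.0]]
force: [0.6, 0.2, -3.1]
opening: 0.493
```

```bash
python3 -m handwheel '[{"hand":-1,"dx":-0.5,"dy":-2,"dz":0,"wx":0,"wy":0,"wz":0},{"hand":-1,"dx":-0.75,"dy":-3,"dz":0,"wx":0,"wy":0,"wz":0},{"hand":-1,"dx":-0.75,"dy":-3,"dz":0,"wx":0,"wy":0,"wz":0},{"hand":-1,"dx":-0.75,"dy":-3,"dz":0,"wx":0,"wy":0,"wz":0},{"hand":-1,"dx":-0.75,"dy":-3,"dz":0,"wx":0,"wy":0,"wz":0},{"hand":-1,"dx":-0.75,"dy":-3,"dz":0,"wx":0,"wy":0,"wz":0},{"hand":-1,"dx":-0.75,"dy":-3,"dz":0,"wx":0,"wy":0,"wz":0},{"hand":-1,"dx":-0.5,"dy":-2.4,"dz":0,"wx":0,"wy":0,"wz":0},{"hand":-1,"dx":-0.5,"dy":-2,"dz":0,"wx":0,"wy":0,"wz":0},{"hand":-1,"dx":0,"dy":-1,"dz":0,"wx":0,"wy":0,"wz":0}]'
python3 -m handwheel '[{"hand":-1,"dx":0,"dy":0,"dz":-1,"wx":0,"wy":0,"wz":0},{"hand":-1,"dx":0,"dy":0,"dz":-1,"wx":0,"wy":0,"wz":0},{"hand":-1,"dx":0,"dy":0,"dz":-1,"wx":0,"wy":0,"wz":0},{"hand":-1,"dx":0,"dy":0,"dz":-1,"wx":0,"wy":0,"wz":0},{"hand":-1,"dx":0,"dy":0,"dz":0,"wx":0,"wy":0,"wz":0},{"hand":-1,"dx":0,"dy":0,"dz":0,"wx":0,"wy":0,"wz":0}]'
python3 - <<'E'
from h import *
a,_=grab('top','top2');b,_=grab('side','side2')
u,v=321,185
t=cv2.resize(a[v-50:v+50,u-50:u+50,::-1],(400,400),interpolation=cv2.INTER_CUBIC)
u,v=260,175
s=cv2.resize(b[v-50:v+50,u-50:u+50,::-1],(400,400),interpolation=cv2.INTER_CUBIC)
cv2.imwrite('pics/c4.png',np.hstack([t,s]))
E
```

```text
time_s: 6.5
position: [0.5635, -0.0355, 0.1436]
tcp_rot: [[0.002, 1.0, -0.005], [1.0, -0.002, 0.001], [0.001, -0.005, -1.0]]
force: [0.7, 0.6, -3.0]
opening: 0.488
time_s: 7.1
position: [0.5655, -0.0337, 0.105]
tcp_rot: [[-0.001, 1.0, -0.001], [1.0, 0.001, 0.0], [0.0, -0.001, -1.0]]
force: [-0.7, -1.1, -4.5]
opening: 0.49
```

View pics/c4.png

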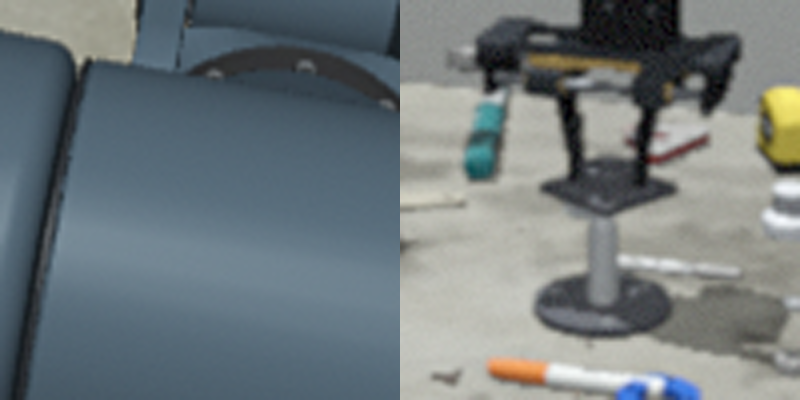

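I overshot y by 1 cm (an arithmetic slip), and the plate is still above the tip. I'll correct that first, then lower.

```bash
python3 -m handwheel '[{"hand":-1,"dx":0.1,"dy":0.5,"dz":0,"wx":0,"wy":0,"wz":0},{"hand":-1,"dx":0,"dy":0.5,"dz":0,"wx":0,"wy":0,"wz":0},{"hand":-1,"dx":0,"dy":0,"dz":0,"wx":0,"wy":0,"wz":0},{"hand":-1,"dx":0,"dy":0,"dz":0,"wx":0,"wy":0,"wz":0},{"hand":-1,"dx":0,"dy":0,"dz":0,"wx":0,"wy":0,"wz":0}]'
python3 -m handwheel '[{"hand":-1,"dx":0,"dy":0,"dz":-0.5,"wx":0,"wy":0,"wz":0},{"hand":-1,"dx":0,"dy":0,"dz":-0.5,"wx":0,"wy":0,"wz":0},{"hand":-1,"dx":0,"dy":0,"dz":-0.5,"wx":0,"wy":0,"wz":0},{"hand":-1,"dx":0,"dy":0,"dz":-0.5,"wx":0,"wy":0,"wz":0},{"hand":-1,"dx":0,"dy":0,"dz":-0.5,"wx":0,"wy":0,"wz":0},{"hand":-1,"dx":0,"dy":0,"dz":0,"wx":0,"wy":0,"wz":0}]'
```

```text
time_s: 7.7
position: [0.5668, -0.0242, 0.1057]
tcp_rot: [[-0.0, 1.0, 0.0], [1.0, 0.0, -0.0], [-0.0, 0.0, -1.0]]
force: [-0.5, -0.0, -4.4]
opening: 0.49
time_s: 8.3
position: [0.566, -0.0241, 0.0796]
tcp_rot: [[0.0, 1.0, -0.002], [1.0, -0.0, 0.0], [0.0, -0.002, -1.0]]
force: [1.2, -1.0, -3.2]
opening: 0.489
```

```bash
python3 -m handwheel '[{"hand":-1,"dx":0,"dy":0,"dz":-0.7,"wx":0,"wy":0,"wz":0},{"hand":-1,"dx":0,"dy":0,"dz":-0.7,"wx":0,"wy":0,"wz":0},{"hand":-1,"dx":0,"dy":0,"dz":-0.7,"wx":0,"wy":0,"wz":0},{"hand":-1,"dx":0,"dy":0,"dz":-0.7,"wx":0,"wy":0,"wz":0},{"hand":-1,"dx":0,"dy":0,"dz":-0.7,"wx":0,"wy":0,"wz":0},{"hand":-1,"dx":0,"dy":0,"dz":-0.7,"wx":0,"wy":0,"wz":0},{"hand":-1,"dx":0,"dy":0,"dz":-0.7,"wx":0,"wy":0,"wz":0},{"hand":-1,"dx":0,"dy":0,"dz":-0.5,"wx":0,"wy":0,"wz":0},{"hand":-1,"dx":0,"dy":0,"dz":0,"wx":0,"wy":0,"wz":0},{"hand":-1,"dx":0,"dy":0,"dz":0,"wx":0,"wy":0,"wz":0}]'
```

```text
time_s: 9.3
position: [0.5667, -0.0242, 0.0265]
tcp_rot: [[0.0, 1.0, -0.0], [1.0, -0.0, 0.0], [0.0, -0.0, -1.0]]
force: [1.0, -0.1, -4.2]
opening: 0.491
```

```bash
python3 -m handwheel '[{"hand":-1,"dx":0,"dy":0,"dz":-0.3,"wx":0,"wy":0,"wz":0},{"hand":-1,"dx":0,"dy":0,"dz":-0.2,"wx":0,"wy":0,"wz":0},{"hand":-1,"dx":0,"dy":0,"dz":-0.1,"wx":0,"wy":0,"wz":0},{"hand":-1,"dx":0,"dy":0,"dz":0,"wx":0,"wy":0,"wz":0},{"hand":-1,"dx":0,"dy":0,"dz":0,"wx":0,"wy":0,"wz":0}]'
```

```text
time_s: 9.8
position: [0.5667, -0.0242, 0.0206]
tcp_rot: [[-0.0, 1.0, 0.0], [1.0, 0.0, -0.0], [-0.0, 0.0, -1.0]]
force: [0.3, 0.6, -4.2]
opening: 0.489
```

```bash
python3 -m handwheel '[{"hand":-1,"dx":0,"dy":0,"dz":-0.05,"wx":0,"wy":0,"wz":0},{"hand":-1,"dx":0,"dy":0,"dz":-0.05,"wx":0,"wy":0,"wz":0},{"hand":-1,"dx":0,"dy":0,"dz":0,"wx":0,"wy":0,"wz":0},{"hand":-1,"dx":0,"dy":0,"dz":0,"wx":0,"wy":0,"wz":0}]'
```

```text
time_s: 10.2
position: [0.5667, -0.0243, 0.0206]
tcp_rot: [[-0.0, 1.0, 0.0], [1.0, 0.0, -0.0], [-0.0, 0.0, -1.0]]
force: [-1.5, 0.3, 4.0]
opening: 0.489
```

The flange is seated: force went from -4 to +4 N with z steady. Releasing and going up.

```bash
python3 -m handwheel '[{"hand":1,"dx":0,"dy":0,"dz":0.05,"wx":0,"wy":0,"wz":0},{"hand":1,"dx":0,"dy":0,"dz":0,"wx":0,"wy":0,"wz":0},{"hand":1,"dx":0,"dy":0,"dz":0,"wx":0,"wy":0,"wz":0},{"hand":1,"dx":0,"dy":0,"dz":0,"wx":0,"wy":0,"wz":0},{"hand":1,"dx":0,"dy":0,"dz":0,"wx":0,"wy":0,"wz":0},{"hand":1,"dx":0,"dy":0,"dz":0.5,"wx":0,"wy":0,"wz":0},{"hand":1,"dx":0,"dy":0,"dz":1,"wx":0,"wy":0,"wz":0},{"hand":1,"dx":0,"dy":0,"dz":2,"wx":0,"wy":0,"wz":0},{"hand":1,"dx":0,"dy":0,"dz":3,"wx":0,"wy":0,"wz":0},{"hand":1,"dx":0,"dy":0,"dz":3,"wx":0,"wy":0,"wz":0}]'
python3 -m handwheel '[{"hand":1,"dx":0,"dy":0,"dz":3,"wx":0,"wy":0,"wz":0},{"hand":1,"dx":0,"dy":2,"dz":2,"wx":0,"wy":0,"wz":0},{"hand":1,"dx":0,"dy":4,"dz":0,"wx":0,"wy":0,"wz":0},{"hand":1,"dx":0,"dy":4,"dz":0,"wx":0,"wy":0,"wz":0},{"hand":1,"dx":0,"dy":4,"dz":0,"wx":0,"wy":0,"wz":0},{"hand":1,"dx":0,"dy":4,"dz":0,"wx":0,"wy":0,"wz":0},{"hand":1,"dx":-1,"dy":4,"dz":0,"wx":0,"wy":0,"wz":0},{"hand":1,"dx":-1,"dy":4,"dz":0,"wx":0,"wy":0,"wz":0},{"hand":1,"dx":-1,"dy":4,"dz":0,"wx":0,"wy":0,"wz":0},{"hand":1,"dx":-0.6,"dy":4,"dz":0,"wx":0,"wy":0,"wz":0}]'
python3 -m handwheel '[{"hand":1,"dx":0,"dy":3,"dz":0,"wx":0,"wy":0,"wz":0},{"hand":1,"dx":0,"dy":0.8,"dz":0,"wx":0,"wy":0,"wz":0},{"hand":1,"dx":0,"dy":0,"dz":0,"wx":0,"wy":0,"wz":0},{"hand":1,"dx":0,"dy":0,"dz":0,"wx":0,"wy":0,"wz":0}]'
python3 - <<'E'
from h import *
a,_=grab('top','top3');b,_=grab('side','side3')
u,v=321,190
t=cv2.resize(a[v-50:v+50,u-50:u+50,::-1],(400,400),interpolation=cv2.INTER_CUBIC)
u,v=255,215
s=cv2.resize(b[v-50:v+50,u-50:u+50,::-1],(400,400),interpolation=cv2.INTER_CUBIC)
cv2.imwrite('pics/c5.png',np.hstack([t,s]))
E
```

```text
time_s: 11.2
position: [0.5664, -0.0242, 0.1165]
tcp_rot: [[0.0, 1.0, -0.0], [1.0, -0.0, 0.0], [0.0, -0.0, -1.0]]
force: [1.2, 0.7, -0.1]
opening: 1.001
time_s: 12.2
position: [0.5295, 0.3173, 0.166]
tcp_rot: [[-0.0, 1.0, 0.0], [1.0, 0.0, 0.0], [0.0, 0.0, -1.0]]
force: [0.4, -0.3, -0.2]
opening: 0.999
time_s: 12.6
position: [0.5306, 0.3527, 0.1653]
tcp_rot: [[0.0, 1.0, -0.0], [1.0, -0.0, -0.001], [-0.001, -0.0, -1.0]]
force: [0.0, -0.9, 0.4]
opening: 0.998
```

View pics/c5.png

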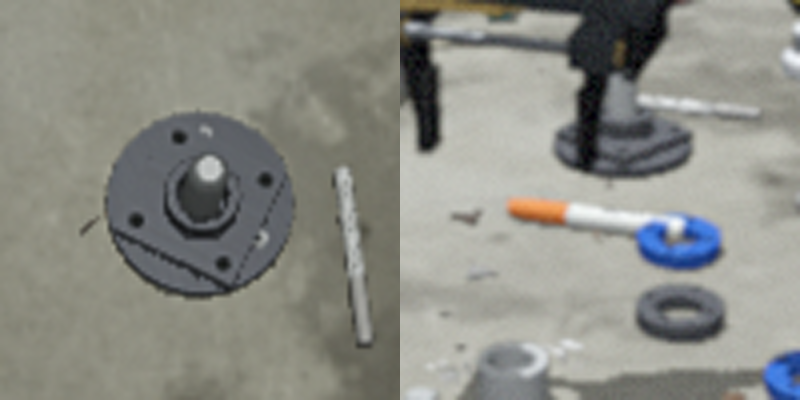

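The flange sits flat on the foot and is centred on the pin. Now descend to the long tube.

```bash
python3 -m handwheel '[{"hand":1,"dx":0,"dy":0.1,"dz":-2,"wx":0,"wy":0,"wz":0},{"hand":1,"dx":0,"dy":0,"dz":-3,"wx":0,"wy":0,"wz":0},{"hand":1,"dx":0,"dy":0,"dz":-3,"wx":0,"wy":0,"wz":0},{"hand":1,"dx":0,"dy":0,"dz":-2,"wx":0,"wy":0,"wz":0},{"hand":1,"dx":0,"dy":0,"dz":-1,"wx":0,"wy":0,"wz":0},{"hand":1,"dx":0,"dy":0,"dz":0,"wx":0,"wy":0,"wz":0},{"hand":1,"dx":0,"dy":0,"dz":0,"wx":0,"wy":0,"wz":0}]'
```

```text
time_s: 13.4
position: [0.5316, 0.3545, 0.0558]
tcp_rot: [[0.001, 1.0, 0.001], [1.0, -0.001, 0.0], [0.0, 0.001, -1.0]]
force: [0.1, -1.0, 0.5]
opening: 1.003
```

```bash
python3 -m handwheel '[{"hand":1,"dx":-0.1,"dy":0,"dz":-1.3,"wx":0,"wy":0,"wz":0},{"hand":1,"dx":0,"dy":0,"dz":-1.3,"wx":0,"wy":0,"wz":0},{"hand":1,"dx":0,"dy":0,"dz":-1.2,"wx":0,"wy":0,"wz":0},{"hand":1,"dx":0,"dy":0,"dz":-1.0,"wx":0,"wy":0,"wz":0},{"hand":1,"dx":0,"dy":0,"dz":0,"wx":0,"wy":0,"wz":0},{"hand":1,"dx":0,"dy":0,"dz":0,"wx":0,"wy":0,"wz":0}]'; python3 -m handwheel '[{"hand":-1,"dx":0,"dy":0,"dz":0,"wx":0,"wy":0,"wz":0},{"hand":-1,"dx":0,"dy":0,"dz":0,"wx":0,"wy":0,"wz":0},{"hand":-1,"dx":0,"dy":0,"dz":0,"wx":0,"wy":0,"wz":0},{"hand":-1,"dx":0,"dy":0,"dz":0,"wx":0,"wy":0,"wz":0},{"hand":-1,"dx":0,"dy":0,"dz":0,"wx":0,"wy":0,"wz":0},{"hand":-1,"dx":0,"dy":0,"dz":0,"wx":0,"wy":0,"wz":0},{"hand":-1,"dx":0,"dy":0,"dz":0,"wx":0,"wy":0,"wz":0},{"hand":-1,"dx":0,"dy":0,"dz":0,"wx":0,"wy":0,"wz":0}]'
```

```text
time_s: 14.0
position: [0.5295, 0.3547, 0.0064]
tcp_rot: [[-0.0, 1.0, -0.001], [1.0, 0.0, -0.0], [-0.0, -0.001, -1.0]]
force: [0.8, 0.1, -0.3]
opening: 1.0
time_s: 14.8
position: [0.5299, 0.3548, 0.0072]
tcp_rot: [[-0.0, 1.0, 0.0], [1.0, 0.0, 0.0], [0.0, 0.0, -1.0]]
force: [0.8, 0.4, 0.6]
opening: 0.496
```

```bash
python3 -m handwheel '[{"hand":-1,"dx":0,"dy":0,"dz":0.5,"wx":0,"wy":0,"wz":0},{"hand":-1,"dx":0,"dy":0,"dz":1.5,"wx":0,"wy":0,"wz":0},{"hand":-1,"dx":0,"dy":0,"dz":3,"wx":0,"wy":0,"wz":0},{"hand":-1,"dx":0,"dy":0,"dz":3,"wx":0,"wy":0,"wz":0},{"hand":-1,"dx":0,"dy":0,"dz":3,"wx":0,"wy":0,"wz":0},{"hand":-1,"dx":0,"dy":0,"dz":2,"wx":0,"wy":0,"wz":0},{"hand":-1,"dx":0,"dy":0,"dz":1,"wx":0,"wy":0,"wz":0},{"hand":-1,"dx":0,"dy":0,"dz":0,"wx":0,"wy":0,"wz":0},{"hand":-1,"dx":0.1,"dy":-1,"dz":0,"wx":0,"wy":0,"wz":0}]'
python3 -m handwheel '[{"hand":-1,"dx":0.4,"dy":-3,"dz":0,"wx":0,"wy":0,"wz":0},{"hand":-1,"dx":0.4,"dy":-4,"dz":0,"wx":0,"wy":0,"wz":0},{"hand":-1,"dx":0.4,"dy":-4,"dz":0,"wx":0,"wy":0,"wz":0},{"hand":-1,"dx":0.4,"dy":-4,"dz":0,"wx":0,"wy":0,"wz":0},{"hand":-1,"dx":0.4,"dy":-4,"dz":0,"wx":0,"wy":0,"wz":0},{"hand":-1,"dx":0.4,"dy":-4,"dz":0,"wx":0,"wy":0,"wz":0},{"hand":-1,"dx":0.4,"dy":-4,"dz":0,"wx":0,"wy":0,"wz":0},{"hand":-1,"dx":0.4,"dy":-4,"dz":0,"wx":0,"wy":0,"wz":0},{"hand":-1,"dx":0.4,"dy":-3,"dz":0,"wx":0,"wy":0,"wz":0},{"hand":-1,"dx":0,"dy":-2,"dz":0,"wx":0,"wy":0,"wz":0}]'
python3 -m handwheel '[{"hand":-1,"dx":0,"dy":-0.8,"dz":0,"wx":0,"wy":0,"wz":0},{"hand":-1,"dx":0,"dy":0,"dz":0,"wx":0,"wy":0,"wz":0},{"hand":-1,"dx":0,"dy":0,"dz":0,"wx":0,"wy":0,"wz":0},{"hand":-1,"dx":0,"dy":0,"dz":0,"wx":0,"wy":0,"wz":0}]'
python3 - <<'E'
from h import *
b,_=grab('side','side4')
u,v=260,175
cv2.imwrite('pics/c6.png',cv2.resize(b[v-50:v+50,u-50:u+50,::-1],(500,500),interpolation=cv2.INTER_CUBIC))
E
```

```text
time_s: 15.7
position: [0.5299, 0.3451, 0.1466]
tcp_rot: [[-0.001, 1.0, -0.001], [1.0, 0.001, 0.0], [0.0, -0.001, -1.0]]
force: [-0.0, -0.1, -2.6]
opening: 0.502
time_s: 16.7
position: [0.5659, -0.0183, 0.1454]
tcp_rot: [[0.002, 1.0, -0.003], [1.0, -0.002, -0.0], [-0.0, -0.003, -1.0]]
force: [0.1, 0.5, -0.8]
opening: 0.501
time_s: 17.1
position: [0.5662, -0.0219, 0.1467]
tcp_rot: [[-0.001, 1.0, -0.001], [1.0, 0.001, 0.001], [0.001, -0.001, -1.0]]
force: [0.1, 0.4, -2.0]
opening: 0.501
```

View pics/c6.png

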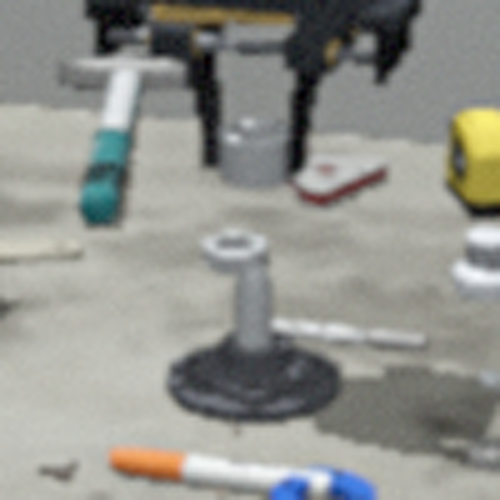

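The tube is held upright between the fingers, above the pin. The pale ring behind the tip is the spare tube. Trimming and descending.

```bash
python3 -m handwheel '[{"hand":-1,"dx":0,"dy":-0.1,"dz":-1,"wx":0,"wy":0,"wz":0},{"hand":-1,"dx":0,"dy":0,"dz":-1,"wx":0,"wy":0,"wz":0},{"hand":-1,"dx":0,"dy":0,"dz":-1,"wx":0,"wy":0,"wz":0},{"hand":-1,"dx":0,"dy":0,"dz":-1,"wx":0,"wy":0,"wz":0},{"hand":-1,"dx":0,"dy":0,"dz":-0.5,"wx":0,"wy":0,"wz":0},{"hand":-1,"dx":0,"dy":0,"dz":-0.5,"wx":0,"wy":0,"wz":0},{"hand":-1,"dx":0,"dy":0,"dz":-0.5,"wx":0,"wy":0,"wz":0},{"hand":-1,"dx":0,"dy":0,"dz":-0.5,"wx":0,"wy":0,"wz":0},{"hand":-1,"dx":0,"dy":0,"dz":-0.5,"wx":0,"wy":0,"wz":0},{"hand":-1,"dx":0,"dy":0,"dz":0,"wx":0,"wy":0,"wz":0}]'
```

```text
time_s: 18.15
position: [0.5662, -0.0241, 0.0814]
tcp_rot: [[0.0, 1.0, -0.001], [1.0, -0.0, 0.0], [0.0, -0.001, -1.0]]
force: [-1.1, 0.3, -2.4]
opening: 0.5
```

```bash
python3 -m handwheel '[{"hand":-1,"dx":0,"dy":0,"dz":-0.7,"wx":0,"wy":0,"wz":0},{"hand":-1,"dx":0,"dy":0,"dz":-0.7,"wx":0,"wy":0,"wz":0},{"hand":-1,"dx":0,"dy":0,"dz":-0.7,"wx":0,"wy":0,"wz":0},{"hand":-1,"dx":0,"dy":0,"dz":-0.7,"wx":0,"wy":0,"wz":0},{"hand":-1,"dx":0,"dy":0,"dz":-0.5,"wx":0,"wy":0,"wz":0},{"hand":-1,"dx":0,"dy":0,"dz":-0.3,"wx":0,"wy":0,"wz":0},{"hand":-1,"dx":0,"dy":0,"dz":-0.2,"wx":0,"wy":0,"wz":0},{"hand":-1,"dx":0,"dy":0,"dz":0,"wx":0,"wy":0,"wz":0},{"hand":-1,"dx":0,"dy":0,"dz":0,"wx":0,"wy":0,"wz":0}]'
```

```text
time_s: 19.05
position: [0.5669, -0.0243, 0.0442]
tcp_rot: [[-0.0, 1.0, 0.0], [1.0, 0.0, -0.0], [-0.0, 0.0, -1.0]]
force: [0.2, -0.2, -1.9]
opening: 0.503
```

```bash
python3 -m handwheel '[{"hand":-1,"dx":0,"dy":0,"dz":-0.1,"wx":0,"wy":0,"wz":0},{"hand":-1,"dx":0,"dy":0,"dz":-0.1,"wx":0,"wy":0,"wz":0},{"hand":-1,"dx":0,"dy":0,"dz":-0.1,"wx":0,"wy":0,"wz":0},{"hand":-1,"dx":0,"dy":0,"dz":-0.05,"wx":0,"wy":0,"wz":0},{"hand":-1,"dx":0,"dy":0,"dz":0,"wx":0,"wy":0,"wz":0},{"hand":-1,"dx":0,"dy":0,"dz":0,"wx":0,"wy":0,"wz":0}]'
```

```text
time_s: 19.65
position: [0.5668, -0.0242, 0.041]
tcp_rot: [[-0.0, 1.0, 0.0], [1.0, 0.0, -0.0], [-0.0, 0.0, -1.0]]
force: [-0.7, -0.1, 3.0]
opening: 0.498
```

Contact at the expected height, 0.041. Releasing and moving to the round flange.

```bash
python3 -m handwheel '[{"hand":1,"dx":0,"dy":0,"dz":0,"wx":0,"wy":0,"wz":0},{"hand":1,"dx":0,"dy":0,"dz":0,"wx":0,"wy":0,"wz":0},{"hand":1,"dx":0,"dy":0,"dz":0,"wx":0,"wy":0,"wz":0},{"hand":1,"dx":0,"dy":0,"dz":0,"wx":0,"wy":0,"wz":0},{"hand":1,"dx":0,"dy":0,"dz":0,"wx":0,"wy":0,"wz":0},{"hand":1,"dx":0,"dy":0,"dz":0.5,"wx":0,"wy":0,"wz":0},{"hand":1,"dx":0,"dy":0,"dz":1,"wx":0,"wy":0,"wz":0},{"hand":1,"dx":0,"dy":0,"dz":3,"wx":0,"wy":0,"wz":0},{"hand":1,"dx":0,"dy":0,"dz":3,"wx":0,"wy":0,"wz":0},{"hand":1,"dx":0,"dy":0,"dz":3,"wx":0,"wy":0,"wz":0}]'
python3 -m handwheel '[{"hand":1,"dx":-1,"dy":3,"dz":0,"wx":0,"wy":0,"wz":0},{"hand":1,"dx":-1.5,"dy":3,"dz":0,"wx":0,"wy":0,"wz":0},{"hand":1,"dx":-1.5,"dy":3,"dz":0,"wx":0,"wy":0,"wz":0},{"hand":1,"dx":-1.5,"dy":3,"dz":0,"wx":0,"wy":0,"wz":0},{"hand":1,"dx":-1.5,"dy":3,"dz":0,"wx":0,"wy":0,"wz":0},{"hand":1,"dx":-1.5,"dy":3,"dz":0,"wx":0,"wy":0,"wz":0},{"hand":1,"dx":-1.5,"dy":3,"dz":0,"wx":0,"wy":0,"wz":0},{"hand":1,"dx":-1.1,"dy":3,"dz":0,"wx":0,"wy":0,"wz":0},{"hand":1,"dx":0,"dy":1.4,"dz":0,"wx":0,"wy":0,"wz":0},{"hand":1,"dx":0,"dy":0,"dz":0,"wx":0,"wy":0,"wz":0}]'
python3 -m handwheel '[{"hand":1,"dx":0,"dy":0,"dz":-2,"wx":0,"wy":0,"wz":0},{"hand":1,"dx":0,"dy":0,"dz":-3,"wx":0,"wy":0,"wz":0},{"hand":1,"dx":0,"dy":0,"dz":-2,"wx":0,"wy":0,"wz":0},{"hand":1,"dx":0,"dy":0,"dz":-1,"wx":0,"wy":0,"wz":0},{"hand":1,"dx":0,"dy":0,"dz":0,"wx":0,"wy":0,"wz":0},{"hand":1,"dx":0,"dy":0,"dz":0,"wx":0,"wy":0,"wz":0}]'
python3 - <<'E'
from h import *
a,_=grab('top','top5');b,_=grab('side','side5')
u,v=321,190
t=cv2.resize(a[v-50:v+50,u-50:u+50,::-1],(400,400),interpolation=cv2.INTER_CUBIC)
u,v=265,215
s=cv2.resize(b[v-50:v+50,u-50:u+50,::-1],(400,400),interpolation=cv2.INTER_CUBIC)
cv2.imwrite('pics/c7.png',np.hstack([t,s]))
E
```

```text
time_s: 20.65
position: [0.5666, -0.0242, 0.1473]
tcp_rot: [[-0.0, 1.0, 0.0], [1.0, 0.0, -0.0], [-0.0, 0.0, -1.0]]
force: [0.8, 0.0, -0.1]
opening: 0.997
time_s: 21.65
position: [0.4563, 0.2313, 0.1464]
tcp_rot: [[-0.003, 1.0, 0.003], [1.0, 0.003, 0.001], [0.001, 0.003, -1.0]]
force: [-0.2, -0.8, 0.4]
opening: 1.002
time_s: 22.25
position: [0.4566, 0.2293, 0.066]
tcp_rot: [[0.001, 1.0, 0.001], [1.0, -0.001, 0.0], [0.0, 0.001, -1.0]]
force: [0.2, -0.6, -0.4]
opening: 1.001
```

View pics/c7.png

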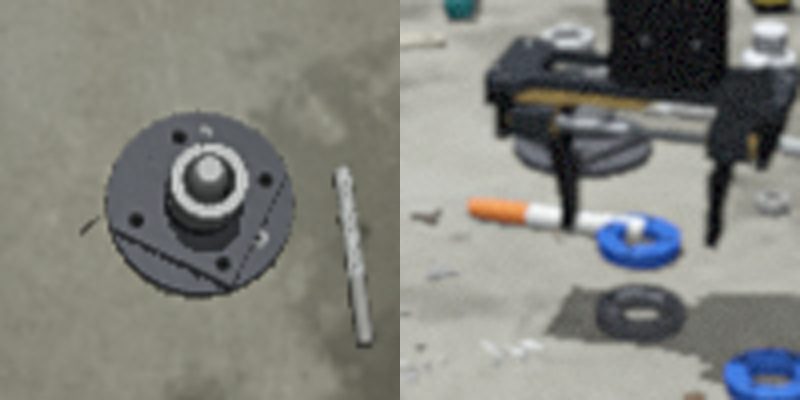

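The tube is seated round the pin. The jaws now straddle the dark ring, clear of the blue one. Descending to grasp.

```bash
python3 -m handwheel '[{"hand":1,"dx":-0.1,"dy":0.1,"dz":-2,"wx":0,"wy":0,"wz":0},{"hand":1,"dx":0,"dy":0,"dz":-2,"wx":0,"wy":0,"wz":0},{"hand":1,"dx":0,"dy":0,"dz":-1,"wx":0,"wy":0,"wz":0},{"hand":1,"dx":0,"dy":0,"dz":-0.7,"wx":0,"wy":0,"wz":0},{"hand":1,"dx":0,"dy":0,"dz":-0.5,"wx":0,"wy":0,"wz":0},{"hand":1,"dx":0,"dy":0,"dz":0,"wx":0,"wy":0,"wz":0},{"hand":1,"dx":0,"dy":0,"dz":0,"wx":0,"wy":0,"wz":0}]'; python3 -m handwheel '[{"hand":-1,"dx":0,"dy":0,"dz":0,"wx":0,"wy":0,"wz":0},{"hand":-1,"dx":0,"dy":0,"dz":0,"wx":0,"wy":0,"wz":0},{"hand":-1,"dx":0,"dy":0,"dz":0,"wx":0,"wy":0,"wz":0},{"hand":-1,"dx":0,"dy":0,"dz":0,"wx":0,"wy":0,"wz":0},{"hand":-1,"dx":0,"dy":0,"dz":0,"wx":0,"wy":0,"wz":0},{"hand":-1,"dx":0,"dy":0,"dz":0,"wx":0,"wy":0,"wz":0},{"hand":-1,"dx":0,"dy":0,"dz":0,"wx":0,"wy":0,"wz":0}]'
```

```text
time_s: 23.05
position: [0.455, 0.2309, 0.0039]
tcp_rot: [[-0.0, 1.0, 0.001], [1.0, 0.0, 0.0], [0.0, 0.001, -1.0]]
force: [-0.4, -0.3, 0.3]
opening: 0.999
time_s: 23.75
position: [0.4554, 0.2309, 0.0037]
tcp_rot: [[0.0, 1.0, 0.001], [1.0, -0.0, 0.0], [0.0, 0.001, -1.0]]
force: [1.7, 0.1, 1.9]
opening: 0.674
```

```bash
python3 -m handwheel '[{"hand":-1,"dx":0,"dy":0,"dz":0.5,"wx":0,"wy":0,"wz":0},{"hand":-1,"dx":0,"dy":0,"dz":1.5,"wx":0,"wy":0,"wz":0},{"hand":-1,"dx":0,"dy":0,"dz":3,"wx":0,"wy":0,"wz":0},{"hand":-1,"dx":0,"dy":0,"dz":3,"wx":0,"wy":0,"wz":0},{"hand":-1,"dx":0,"dy":0,"dz":3,"wx":0,"wy":0,"wz":0},{"hand":-1,"dx":0,"dy":0,"dz":2,"wx":0,"wy":0,"wz":0},{"hand":-1,"dx":0,"dy":0,"dz":0,"wx":0,"wy":0,"wz":0},{"hand":-1,"dx":0,"dy":0,"dz":0,"wx":0,"wy":0,"wz":0}]'
python3 -m handwheel '[{"hand":-1,"dx":1,"dy":-2,"dz":0,"wx":0,"wy":0,"wz":0},{"hand":-1,"dx":1.4,"dy":-3,"dz":0,"wx":0,"wy":0,"wz":0},{"hand":-1,"dx":1.4,"dy":-3,"dz":0,"wx":0,"wy":0,"wz":0},{"hand":-1,"dx":1.4,"dy":-3,"dz":0,"wx":0,"wy":0,"wz":0},{"hand":-1,"dx":1.4,"dy":-3,"dz":0,"wx":0,"wy":0,"wz":0},{"hand":-1,"dx":1.4,"dy":-3,"dz":0,"wx":0,"wy":0,"wz":0},{"hand":-1,"dx":1.4,"dy":-3,"dz":0,"wx":0,"wy":0,"wz":0},{"hand":-1,"dx":1,"dy":-3,"dz":0,"wx":0,"wy":0,"wz":0},{"hand":-1,"dx":0.7,"dy":-2,"dz":0,"wx":0,"wy":0,"wz":0},{"hand":-1,"dx":0,"dy":-0.4,"dz":0,"wx":0,"wy":0,"wz":0}]'
python3 -m handwheel '[{"hand":-1,"dx":0,"dy":0,"dz":-0.5,"wx":0,"wy":0,"wz":0},{"hand":-1,"dx":0,"dy":0,"dz":-0.5,"wx":0,"wy":0,"wz":0},{"hand":-1,"dx":0,"dy":0,"dz":0,"wx":0,"wy":0,"wz":0},{"hand":-1,"dx":0,"dy":0,"dz":0,"wx":0,"wy":0,"wz":0}]'
python3 - <<'E'
from h import *
b,_=grab('side','side6')
u,v=260,175
cv2.imwrite('pics/c8.png',cv2.resize(b[v-50:v+50,u-50:u+50,::-1],(500,500),interpolation=cv2.INTER_CUBIC))
E
```

```text
time_s: 24.55
position: [0.4537, 0.2306, 0.1331]
tcp_rot: [[-0.0, 1.0, -0.001], [1.0, 0.0, -0.0], [-0.0, -0.001, -1.0]]
force: [-0.5, -0.2, -3.1]
opening: 0.674
time_s: 25.55
position: [0.5657, -0.0256, 0.1313]
tcp_rot: [[0.003, 1.0, -0.002], [1.0, -0.003, 0.0], [0.0, -0.002, -1.0]]
force: [1.1, 0.7, -2.8]
opening: 0.67
time_s: 25.95
position: [0.5649, -0.022, 0.123]
tcp_rot: [[-0.001, 1.0, -0.002], [1.0, 0.001, 0.0], [0.0, -0.002, -1.0]]
force: [-0.4, -0.1, -2.3]
opening: 0.676
```

View pics/c8.png

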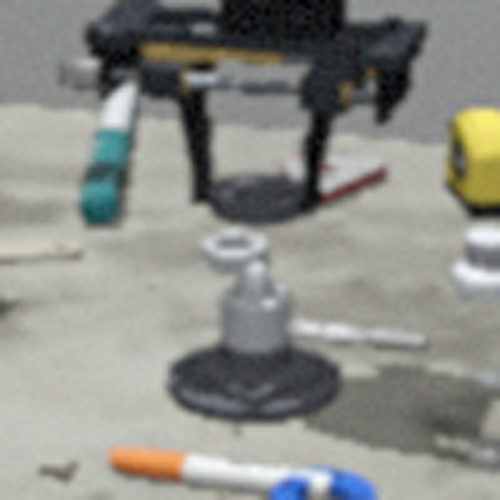

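The ring is held level and the tube is seated on the pin. Trim, then descend.

```bash
python3 -m handwheel '[{"hand":-1,"dx":0.1,"dy":-0.1,"dz":-1,"wx":0,"wy":0,"wz":0},{"hand":-1,"dx":0,"dy":0,"dz":-1,"wx":0,"wy":0,"wz":0},{"hand":-1,"dx":0,"dy":0,"dz":-0.5,"wx":0,"wy":0,"wz":0},{"hand":-1,"dx":0,"dy":0,"dz":0,"wx":0,"wy":0,"wz":0},{"hand":-1,"dx":0,"dy":0,"dz":0,"wx":0,"wy":0,"wz":0}]'
```

```text
time_s: 26.5
position: [0.5666, -0.0242, 0.0982]
tcp_rot: [[0.0, 1.0, -0.001], [1.0, -0.0, 0.0], [0.0, -0.001, -1.0]]
force: [0.0, -0.1, -2.3]
opening: 0.674
```

```bash
python3 -m handwheel '[{"hand":-1,"dx":0,"dy":0,"dz":-0.5,"wx":0,"wy":0,"wz":0},{"hand":-1,"dx":0,"dy":0,"dz":-0.5,"wx":0,"wy":0,"wz":0},{"hand":-1,"dx":0,"dy":0,"dz":-0.5,"wx":0,"wy":0,"wz":0},{"hand":-1,"dx":0,"dy":0,"dz":-0.5,"wx":0,"wy":0,"wz":0},{"hand":-1,"dx":0,"dy":0,"dz":-0.4,"wx":0,"wy":0,"wz":0},{"hand":-1,"dx":0,"dy":0,"dz":-0.3,"wx":0,"wy":0,"wz":0},{"hand":-1,"dx":0,"dy":0,"dz":0,"wx":0,"wy":0,"wz":0},{"hand":-1,"dx":0,"dy":0,"dz":0,"wx":0,"wy":0,"wz":0}]'
```

```text
time_s: 27.3
position: [0.5667, -0.0242, 0.0715]
tcp_rot: [[0.0, 1.0, -0.0], [1.0, -0.0, -0.0], [-0.0, -0.0, -1.0]]
force: [0.1, 0.5, -2.8]
opening: 0.675
```

```bash
python3 -m handwheel '[{"hand":-1,"dx":0,"dy":0,"dz":-0.2,"wx":0,"wy":0,"wz":0},{"hand":-1,"dx":0,"dy":0,"dz":-0.1,"wx":0,"wy":0,"wz":0},{"hand":-1,"dx":0,"dy":0,"dz":-0.1,"wx":0,"wy":0,"wz":0},{"hand":-1,"dx":0,"dy":0,"dz":-0.05,"wx":0,"wy":0,"wz":0},{"hand":-1,"dx":0,"dy":0,"dz":0,"wx":0,"wy":0,"wz":0},{"hand":-1,"dx":0,"dy":0,"dz":0,"wx":0,"wy":0,"wz":0}]'
```

```text
time_s: 27.9
position: [0.5667, -0.0242, 0.0671]
tcp_rot: [[0.0, 1.0, 0.0], [1.0, -0.0, 0.0], [0.0, 0.0, -1.0]]
force: [-0.2, -0.4, -2.6]
opening: 0.674
```

```bash
python3 -m handwheel '[{"hand":-1,"dx":0,"dy":0,"dz":-0.05,"wx":0,"wy":0,"wz":0},{"hand":-1,"dx":0,"dy":0,"dz":-0.05,"wx":0,"wy":0,"wz":0},{"hand":-1,"dx":0,"dy":0,"dz":0,"wx":0,"wy":0,"wz":0},{"hand":-1,"dx":0,"dy":0,"dz":0,"wx":0,"wy":0,"wz":0}]'
```

```text
time_s: 28.3
position: [0.5668, -0.0242, 0.0666]
tcp_rot: [[0.0, 1.0, 0.0], [1.0, -0.0, -0.0], [-0.0, 0.0, -1.0]]
force: [-2.6, -0.2, 4.9]
opening: 0.674
```

Seated at 0.0666. Releasing, then to the cap.

```bash
python3 -m handwheel '[{"hand":1,"dx":0,"dy":0,"dz":0.05,"wx":0,"wy":0,"wz":0},{"hand":1,"dx":0,"dy":0,"dz":0,"wx":0,"wy":0,"wz":0},{"hand":1,"dx":0,"dy":0,"dz":0,"wx":0,"wy":0,"wz":0},{"hand":1,"dx":0,"dy":0,"dz":0,"wx":0,"wy":0,"wz":0},{"hand":1,"dx":0,"dy":0,"dz":0,"wx":0,"wy":0,"wz":0},{"hand":1,"dx":0,"dy":0,"dz":0.5,"wx":0,"wy":0,"wz":0},{"hand":1,"dx":0,"dy":0,"dz":2,"wx":0,"wy":0,"wz":0},{"hand":1,"dx":0,"dy":0,"dz":3,"wx":0,"wy":0,"wz":0},{"hand":1,"dx":0,"dy":0,"dz":3,"wx":0,"wy":0,"wz":0},{"hand":1,"dx":0,"dy":0,"dz":0,"wx":0,"wy":0,"wz":0}]'
python3 -m handwheel '[{"hand":1,"dx":-1.4,"dy":-2.2,"dz":0,"wx":0,"wy":0,"wz":0},{"hand":1,"dx":-1.5,"dy":-3,"dz":0,"wx":0,"wy":0,"wz":0},{"hand":1,"dx":-1.5,"dy":-3,"dz":0,"wx":0,"wy":0,"wz":0},{"hand":1,"dx":-1.5,"dy":-3,"dz":0,"wx":0,"wy":0,"wz":0},{"hand":1,"dx":-1.5,"dy":-3,"dz":0,"wx":0,"wy":0,"wz":0},{"hand":1,"dx":-1.5,"dy":-3,"dz":0,"wx":0,"wy":0,"wz":0},{"hand":1,"dx":-1.5,"dy":-2,"dz":0,"wx":0,"wy":0,"wz":0},{"hand":1,"dx":-0.4,"dy":-1,"dz":0,"wx":0,"wy":0,"wz":0},{"hand":1,"dx":0,"dy":0,"dz":0,"wx":0,"wy":0,"wz":0},{"hand":1,"dx":0,"dy":0,"dz":0,"wx":0,"wy":0,"wz":0}]'
python3 - <<'E'
from h import *
a,_=grab('top','top7');b,_=grab('side','side7')
u,v=321,190
t=cv2.resize(a[v-50:v+50,u-50:u+50,::-1],(400,400),interpolation=cv2.INTER_CUBIC)
u,v=275,180
s=cv2.resize(b[v-50:v+50,u-50:u+50,::-1],(400,400),interpolation=cv2.INTER_CUBIC)
cv2.imwrite('pics/c9.png',np.hstack([t,s]))
E
```

```text
time_s: 29.3
position: [0.5698, -0.0249, 0.1559]
tcp_rot: [[-0.0, 1.0, 0.009], [1.0, 0.0, -0.002], [-0.002, 0.009, -1.0]]
force: [0.9, -0.6, -0.9]
opening: 1.004
time_s: 30.3
position: [0.4589, -0.2256, 0.1514]
tcp_rot: [[0.0, 1.0, -0.0], [1.0, -0.0, 0.001], [0.001, -0.0, -1.0]]
force: [-0.4, -0.1, -0.4]
opening: 1.001
```

View pics/c9.png

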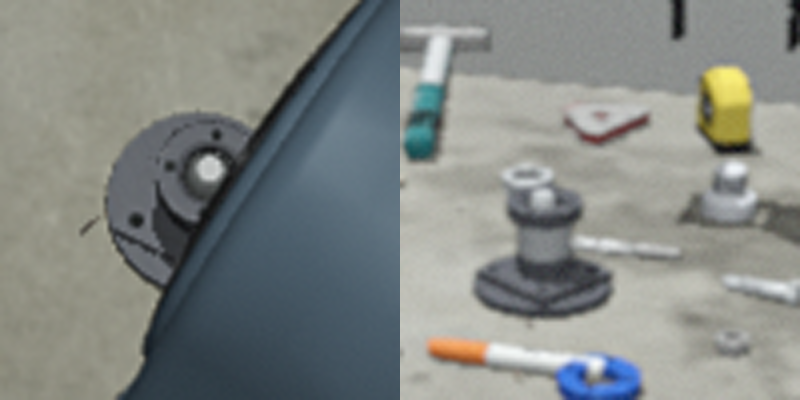

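The round flange is level on the tube. Descending on the cap's knob to tips at about 20 mm.

```bash
python3 -m handwheel '[{"hand":1,"dx":0,"dy":0,"dz":-2,"wx":0,"wy":0,"wz":0},{"hand":1,"dx":0,"dy":0,"dz":-3,"wx":0,"wy":0,"wz":0},{"hand":1,"dx":0,"dy":0,"dz":-2,"wx":0,"wy":0,"wz":0},{"hand":1,"dx":0,"dy":0,"dz":-1,"wx":0,"wy":0,"wz":0},{"hand":1,"dx":0,"dy":0,"dz":0,"wx":0,"wy":0,"wz":0},{"hand":1,"dx":0,"dy":0,"dz":0,"wx":0,"wy":0,"wz":0}]'
python3 - <<'E'
from h import *
b,_=grab('side','side8')
u,v=300,175
cv2.imwrite('pics/c10.png',cv2.resize(b[v-50:v+50,u-50:u+50,::-1],(500,500),interpolation=cv2.INTER_CUBIC))
E
```

```text
time_s: 31.0
position: [0.4593, -0.226, 0.0719]
tcp_rot: [[-0.001, 1.0, 0.001], [1.0, 0.001, -0.0], [-0.0, 0.001, -1.0]]
force: [-0.4, -0.0, -0.3]
opening: 0.999
```

View pics/c10.png

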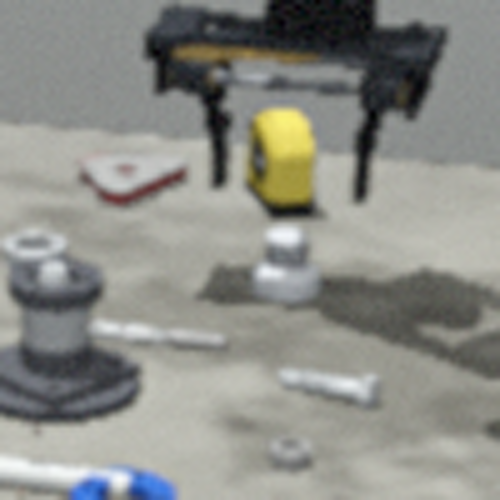

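```bash
python3 -m handwheel '[{"hand":1,"dx":-0.1,"dy":0,"dz":-1.5,"wx":0,"wy":0,"wz":0},{"hand":1,"dx":0,"dy":0,"dz":-1.5,"wx":0,"wy":0,"wz":0},{"hand":1,"dx":0,"dy":0,"dz":-1,"wx":0,"wy":0,"wz":0},{"hand":1,"dx":0,"dy":0,"dz":-0.7,"wx":0,"wy":0,"wz":0},{"hand":1,"dx":0,"dy":0,"dz":-0.4,"wx":0,"wy":0,"wz":0},{"hand":1,"dx":0,"dy":0,"dz":0,"wx":0,"wy":0,"wz":0},{"hand":1,"dx":0,"dy":0,"dz":0,"wx":0,"wy":0,"wz":0}]'; python3 -m handwheel '[{"hand":-1,"dx":0,"dy":0,"dz":0,"wx":0,"wy":0,"wz":0},{"hand":-1,"dx":0,"dy":0,"dz":0,"wx":0,"wy":0,"wz":0},{"hand":-1,"dx":0,"dy":0,"dz":0,"wx":0,"wy":0,"wz":0},{"hand":-1,"dx":0,"dy":0,"dz":0,"wx":0,"wy":0,"wz":0},{"hand":-1,"dx":0,"dy":0,"dz":0,"wx":0,"wy":0,"wz":0},{"hand":-1,"dx":0,"dy":0,"dz":0,"wx":0,"wy":0,"wz":0},{"hand":-1,"dx":0,"dy":0,"dz":0,"wx":0,"wy":0,"wz":0},{"hand":-1,"dx":0,"dy":0,"dz":0,"wx":0,"wy":0,"wz":0},{"hand":-1,"dx":0,"dy":0,"dz":0,"wx":0,"wy":0,"wz":0}]'
```

```text
time_s: 31.75
position: [0.4579, -0.2264, 0.0208]
tcp_rot: [[-0.0, 1.0, 0.0], [1.0, 0.0, -0.0], [-0.0, 0.0, -1.0]]
force: [-0.1, -0.7, -0.5]
opening: 0.999
time_s: 32.65
position: [0.4578, -0.2263, 0.0205]
tcp_rot: [[-0.0, 1.0, 0.0], [1.0, 0.0, -0.0], [-0.0, 0.0, -1.0]]
force: [0.6, 0.0, 0.7]
opening: 0.314
```

```bash
python3 -m handwheel '[{"hand":-1,"dx":0,"dy":0,"dz":0.5,"wx":0,"wy":0,"wz":0},{"hand":-1,"dx":0,"dy":0,"dz":1.5,"wx":0,"wy":0,"wz":0},{"hand":-1,"dx":0,"dy":0,"dz":3,"wx":0,"wy":0,"wz":0},{"hand":-1,"dx":0,"dy":0,"dz":3,"wx":0,"wy":0,"wz":0},{"hand":-1,"dx":0,"dy":0,"dz":3,"wx":0,"wy":0,"wz":0},{"hand":-1,"dx":0,"dy":0,"dz":2,"wx":0,"wy":0,"wz":0},{"hand":-1,"dx":0,"dy":0,"dz":1,"wx":0,"wy":0,"wz":0},{"hand":-1,"dx":0,"dy":0,"dz":0,"wx":0,"wy":0,"wz":0}]'
python3 -m handwheel '[{"hand":-1,"dx":1.4,"dy":2.2,"dz":0,"wx":0,"wy":0,"wz":0},{"hand":-1,"dx":1.5,"dy":3,"dz":0,"wx":0,"wy":0,"wz":0},{"hand":-1,"dx":1.5,"dy":3,"dz":0,"wx":0,"wy":0,"wz":0},{"hand":-1,"dx":1.5,"dy":3,"dz":0,"wx":0,"wy":0,"wz":0},{"hand":-1,"dx":1.5,"dy":3,"dz":0,"wx":0,"wy":0,"wz":0},{"hand":-1,"dx":1.5,"dy":3,"dz":0,"wx":0,"wy":0,"wz":0},{"hand":-1,"dx":1.5,"dy":2,"dz":0,"wx":0,"wy":0,"wz":0},{"hand":-1,"dx":0.5,"dy":1,"dz":0,"wx":0,"wy":0,"wz":0},{"hand":-1,"dx":0,"dy":0,"dz":0,"wx":0,"wy":0,"wz":0},{"hand":-1,"dx":0,"dy":0,"dz":0,"wx":0,"wy":0,"wz":0}]'
python3 -m handwheel '[{"hand":-1,"dx":0,"dy":0,"dz":-1,"wx":0,"wy":0,"wz":0},{"hand":-1,"dx":0,"dy":0,"dz":-1,"wx":0,"wy":0,"wz":0},{"hand":-1,"dx":0,"dy":0,"dz":-0.5,"wx":0,"wy":0,"wz":0},{"hand":-1,"dx":0,"dy":0,"dz":0,"wx":0,"wy":0,"wz":0},{"hand":-1,"dx":0,"dy":0,"dz":0,"wx":0,"wy":0,"wz":0}]'
python3 - <<'E'
from h import *
b,_=grab('side','side9')
u,v=260,175
cv2.imwrite('pics/c11.png',cv2.resize(b[v-50:v+50,u-50:u+50,::-1],(500,500),interpolation=cv2.INTER_CUBIC))
E
```

```text
time_s: 33.45
position: [0.4581, -0.2266, 0.1617]
tcp_rot: [[-0.0, 1.0, 0.002], [1.0, 0.0, -0.002], [-0.002, 0.002, -1.0]]
force: [-0.1, -0.4, -0.9]
opening: 0.314
time_s: 34.45
position: [0.5655, -0.0247, 0.1597]
tcp_rot: [[-0.0, 1.0, -0.003], [1.0, 0.0, -0.0], [-0.0, -0.003, -1.0]]
force: [0.5, -0.3, -1.3]
opening: 0.31
time_s: 34.95
position: [0.5665, -0.0245, 0.1352]
tcp_rot: [[0.001, 1.0, -0.001], [1.0, -0.001, 0.0], [0.0, -0.001, -1.0]]
force: [0.9, 0.5, -1.7]
opening: 0.311
```

View pics/c11.png

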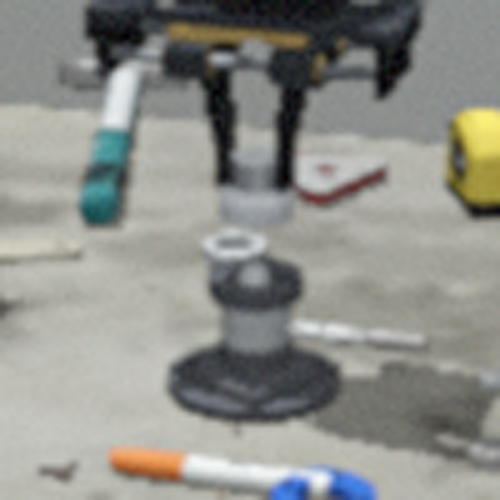

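The cap is upright, knob up, and centred over the pin. Lowering.

```bash
python3 -m handwheel '[{"hand":-1,"dx":0,"dy":0,"dz":-0.7,"wx":0,"wy":0,"wz":0},{"hand":-1,"dx":0,"dy":0,"dz":-0.7,"wx":0,"wy":0,"wz":0},{"hand":-1,"dx":0,"dy":0,"dz":-0.7,"wx":0,"wy":0,"wz":0},{"hand":-1,"dx":0,"dy":0,"dz":-0.5,"wx":0,"wy":0,"wz":0},{"hand":-1,"dx":0,"dy":0,"dz":-0.4,"wx":0,"wy":0,"wz":0},{"hand":-1,"dx":0,"dy":0,"dz":-0.3,"wx":0,"wy":0,"wz":0},{"hand":-1,"dx":0,"dy":0,"dz":0,"wx":0,"wy":0,"wz":0},{"hand":-1,"dx":0,"dy":0,"dz":0,"wx":0,"wy":0,"wz":0}]'
```

```text
time_s: 35.8
position: [0.5668, -0.0242, 0.1026]
tcp_rot: [[0.0, 1.0, 0.0], [1.0, -0.0, -0.0], [-0.0, 0.0, -1.0]]
force: [-0.1, -0.2, -1.1]
opening: 0.315
```

```bash
python3 -m handwheel '[{"hand":-1,"dx":0,"dy":0,"dz":-0.2,"wx":0,"wy":0,"wz":0},{"hand":-1,"dx":0,"dy":0,"dz":-0.1,"wx":0,"wy":0,"wz":0},{"hand":-1,"dx":0,"dy":0,"dz":-0.1,"wx":0,"wy":0,"wz":0},{"hand":-1,"dx":0,"dy":0,"dz":0,"wx":0,"wy":0,"wz":0},{"hand":-1,"dx":0,"dy":0,"dz":0,"wx":0,"wy":0,"wz":0}]'
```

```text
time_s: 36.3
position: [0.5667, -0.0242, 0.0986]
tcp_rot: [[-0.0, 1.0, 0.0], [1.0, 0.0, -0.0], [-0.0, 0.0, -1.0]]
force: [0.1, -0.5, -2.1]
opening: 0.314
```

```bash
python3 -m handwheel '[{"hand":-1,"dx":0,"dy":0,"dz":-0.05,"wx":0,"wy":0,"wz":0},{"hand":-1,"dx":0,"dy":0,"dz":-0.05,"wx":0,"wy":0,"wz":0},{"hand":-1,"dx":0,"dy":0,"dz":-0.05,"wx":0,"wy":0,"wz":0},{"hand":-1,"dx":0,"dy":0,"dz":0,"wx":0,"wy":0,"wz":0},{"hand":-1,"dx":0,"dy":0,"dz":0,"wx":0,"wy":0,"wz":0}]'
```

```text
time_s: 36.8
position: [0.5668, -0.0243, 0.0974]
tcp_rot: [[0.0, 1.0, 0.0], [1.0, -0.0, -0.0], [-0.0, 0.0, -1.0]]
force: [-0.8, -0.0, 2.9]
opening: 0.315
```

Seated. Releasing, rising and backing away for a final look.

```bash
python3 -m handwheel '[{"hand":1,"dx":0,"dy":0,"dz":0.05,"wx":0,"wy":0,"wz":0},{"hand":1,"dx":0,"dy":0,"dz":0,"wx":0,"wy":0,"wz":0},{"hand":1,"dx":0,"dy":0,"dz":0,"wx":0,"wy":0,"wz":0},{"hand":1,"dx":0,"dy":0,"dz":0,"wx":0,"wy":0,"wz":0},{"hand":1,"dx":0,"dy":0,"dz":0,"wx":0,"wy":0,"wz":0},{"hand":1,"dx":0,"dy":0,"dz":0,"wx":0,"wy":0,"wz":0},{"hand":1,"dx":0,"dy":0,"dz":0.5,"wx":0,"wy":0,"wz":0},{"hand":1,"dx":0,"dy":0,"dz":2,"wx":0,"wy":0,"wz":0},{"hand":1,"dx":0,"dy":0,"dz":3,"wx":0,"wy":0,"wz":0},{"hand":1,"dx":0,"dy":0,"dz":3,"wx":0,"wy":0,"wz":0}]'
python3 -m handwheel '[{"hand":1,"dx":0,"dy":0,"dz":3,"wx":0,"wy":0,"wz":0},{"hand":1,"dx":-0.5,"dy":-3,"dz":1,"wx":0,"wy":0,"wz":0},{"hand":1,"dx":-1,"dy":-3,"dz":0,"wx":0,"wy":0,"wz":0},{"hand":1,"dx":-1,"dy":-4,"dz":0,"wx":0,"wy":0,"wz":0},{"hand":1,"dx":-1,"dy":-4,"dz":0,"wx":0,"wy":0,"wz":0},{"hand":1,"dx":-1,"dy":-4,"dz":0,"wx":0,"wy":0,"wz":0},{"hand":1,"dx":-1,"dy":-4,"dz":0,"wx":0,"wy":0,"wz":0},{"hand":1,"dx":-1,"dy":-4,"dz":0,"wx":0,"wy":0,"wz":0},{"hand":1,"dx":-1,"dy":-3,"dz":0,"wx":0,"wy":0,"wz":0},{"hand":1,"dx":0,"dy":0,"dz":0,"wx":0,"wy":0,"wz":0}]'
python3 -m handwheel '[{"hand":1,"dx":0,"dy":0,"dz":0,"wx":0,"wy":0,"wz":0},{"hand":1,"dx":0,"dy":0,"dz":0,"wx":0,"wy":0,"wz":0},{"hand":1,"dx":0,"dy":0,"dz":0,"wx":0,"wy":0,"wz":0}]'
python3 - <<'E'
from h import *
a,d=grab('top','top10');b,_=grab('side','side10')
u,v=321,185
t=cv2.resize(a[v-50:v+50,u-50:u+50,::-1],(400,400),interpolation=cv2.INTER_CUBIC)
u,v=260,180
s=cv2.resize(b[v-50:v+50,u-50:u+50,::-1],(400,400),interpolation=cv2.INTER_CUBIC)
cv2.imwrite('pics/c12.png',np.hstack([t,s]))
W=cloud('top',d)
for z0 in (.118,.094,.078,.018):
    w=W[140:240,270:372].reshape(-1,3); w=w[np.abs(w[:,2]-z0)<.004]; print(z0,len(w),np.nanmean(w,0).round(4), np.nanmedian(w[:,2]).round(4))
E
```

```text
time_s: 37.8
position: [0.5663, -0.0241, 0.1834]
tcp_rot: [[0.0, 1.0, -0.001], [1.0, -0.0, 0.0], [0.0, -0.001, -1.0]]
force: [1.1, -0.2, -0.2]
opening: 0.992
time_s: 38.8
position: [0.4907, -0.3187, 0.2229]
tcp_rot: [[0.005, 1.0, 0.001], [1.0, -0.005, -0.003], [-0.003, 0.001, -1.0]]
force: [-0.4, -0.3, -0.6]
opening: 1.0
time_s: 39.1
position: [0.492, -0.3127, 0.2226]
tcp_rot: [[-0.002, 1.0, -0.0], [1.0, 0.002, 0.001], [0.001, -0.0, -1.0]]
force: [-0.8, -0.2, -0.1]
opening: 1.0
0.118 125 [ 0.5657 -0.0224  0.1171] 0.1171
0.094 139 [ 0.5596 -0.0215  0.094 ] 0.0941
0.078 194 [ 0.5605 -0.0242  0.0775] 0.0775
0.018 488 [ 0.5533 -0.0176  0.0181] 0.0181
```

View pics/c12.png

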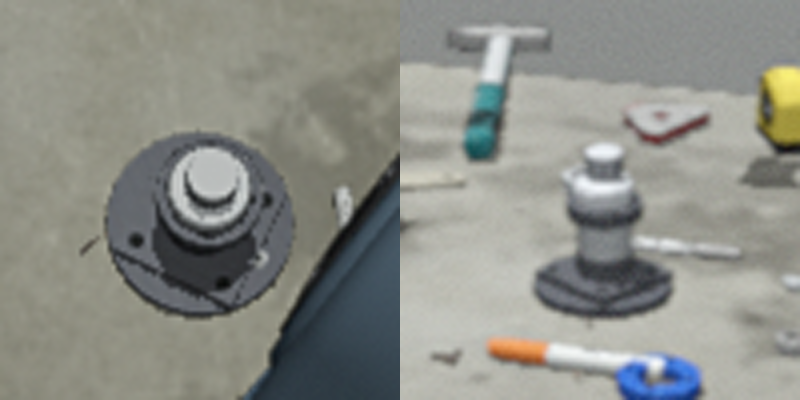

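The stack is complete and level. Depth gives the surfaces at 18, 77.5, 94 and 117 mm, where 18, 78, 94 and 118 are expected. The spare tube is still in place and the arm is clear.

```bash
python3 -c "
from rig import hand_in; print(hand_in())"
```

```text
the job is handed in; nothing more can be done
None
```

The spool is made up on the mandrel pin in the order asked: square flange neck up, the 30 mm tube, the dark round flange, then the cap knob up. The job was handed in at about 39 s of the 112 s allowed.

- **Placing:** I lowered each part until the wrist force showed light contact (about 3–5 N) at the expected height, to within about 1 mm. I released each one before fetching the next.
- **Final checks:** The depth picture put the visible tops at 18, 77.5, 94 and 117 mm, against 18, 78, 94 and 118 mm expected. Both views show the stack upright and level. The gripper was open and clear of everything, and nothing I saw disagreed.
- **Left alone:** I did not touch the shorter tube. It was visible behind the stack and looked to be in its place, but I did not measure its position again.
- **Slips, both put right:** My first move commands were refused because of their format, and nothing moved. I also overshot by 1 cm in y with the square flange while it was still above the pin, and corrected that before lowering it.

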